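# Fetch the boxed-in face-mill holder for tightening

### The arm

A 7-joint arm with a two-finger parallel gripper is mounted at the origin on a cart in front of the work surface, level with it; the furniture and walls round the work are solid. World frame = base frame: x ahead of the robot, y to its left, z up, the work surface at z = 0. Lengths are in m, angles in degrees, forces in N, time in s.
With the tool pointing down it reaches from about 0.425 to 0.875 m from the base axis. Payload 4.7 kg.
Tool frame: the origin (TCP) lies on the centre line of the jaws, within the pads' length; the fingertips stand ahead of it and the grasp point (between the pads) lies 2 mm behind it (env.tip_reach is the x of the fingertips in the tool frame, in m); x points along the fingers, z is the direction in which the jaws open and shut, and the axes are right-handed (so a half turn about x gives the same grasp; the last joint's range is limited). The gripper opens to 87 mm and grips with 3 to 60 N. Pads are 19 mm wide; open, the fingers measure 117 mm over their backs; the gripper's body (75 mm by 190 mm) begins 51 mm behind the grasp point.
Start: joints at [73.745, 18.392, -4.016, 83.108, 1.295, 78.541, -3.26], TCP at [0.191, -0.621, 0.24] pointing down, gripper open.
Joint ranges: [-163.93, 163.93], [-17.29, 119.83], [-79.2, 71.16], [3.27, 140.29], [-89.18, 269.18], [5.43, 117.66], [-154.24, 154.24]. Speed limits (degrees/s): [147.25, 147.25, 180, 180, 180, 180, 180].

### API

Orientations are given as [roll, pitch, yaw] about the fixed x, y, z axes, in that order (R = Rz(yaw) Ry(pitch) Rx(roll)).
In Python, from cell import telemetry, optics, env, models gives the robot as it stands.
- The arm moves only by the shell command python3 -m pendant 'ROWS' [FORCE]. ROWS is JSON, a list of rows, each a list of 3 entries, a list of its own where there are three numbers: the finger opening in mm, from 0 to 87, then the shift along the tool's x, y, z in mm, then the turn, a rotation vector about the tool's x, y, z in rad. A call has 1 to 10 rows; each row is the pose to reach, as a shift and turn from the pose commanded when the call began, along the tool's axes at that moment; what a row does not reach only later rows make up. A row lasts 1/12 s, in which the tool goes at most 41.7 mm and 7.16 degrees, less where a joint would pass 70% of its speed; a pose out of reach is approached as far as the arm can. A call with a gripper value outside its range is refused whole. The fingers move at their own pace and stop on an object; FORCE is the grip in N (left out, the last holds). Time passes only in rows, so rows that repeat a pose let the fingers close. It gives the time, the measured TCP pose, the force and the opening at its end, in the units of the state.
- telemetry.get_obs(): the state, without advancing time (a new reading comes with each control period).
- optics.read_camera(name): name is "scene" or "top" or "wrist"; returns a dict with "image" (384x512x3 uint8, blue, green, red), "range_z" (384x512 float32, m along the optical axis (not along the pixel's ray), 0 where there is no reading), "fx", "fy", "cx", "cy" (pixels), "cam_to_world" (4x4, takes a point from camera to world coordinates). Camera axes: x right, y up, looking along -z (the intrinsics and any distortion apply to the point x, -y, -z); pixel columns grow to the right and rows downward; lengths in m; the calibration is good to about 2 mm. A picture is of the moment at which its call begins.
- env.sign_off(): hands the job in, once; it reports no verdict.
Trained networks look in the newest picture that a camera, given by its name, has taken for a name from the list of things; names that differ only in an ending like _2 or _b are one class to them, and where a whole thing is asked for, a point or a joint stands for the part that bears it (a point fixed in the world has none). Each returns a list of dicts, best first, with "confidence" (0 to 1); they miss things now and then, are a little off and sometimes report something else, mostly with a low value. They report only what shows in the picture. A call takes as long as a camera call. They do not tell look-alikes from the thing itself.
- models.masks_of(camera, label): "pixels" (384x512 bool, what is visible of it) and "extent" ([left, top, right, bottom] as shares, 0 to 1, of the picture: columns of its width, rows of its height, round what is visible of it).
- models.landmark_of(camera, label): "centre" ([row, column] as shares, 0 to 1, of the picture: columns of its width, rows of its height: a listed point, or the origin of a listed thing).
The state is a dict: "time_s": time; "qpos": joint angles; "joint_velocities": joint speeds; "effort": joint torques, N m; "tool_pos": TCP position; "tool_rot": TCP orientation; "force": force on the tool from outside, world axes, zero at the start; "wrist_torque": the same for the moment, N m; "grip_width": finger opening in m.
Only numpy, scipy, OpenCV 4.12 (cv2) and the standard library are available. Lean on these libraries where they do the work, as an engineer would, in place of code of your own. Each camera call takes 0.05 s, during which the arm holds its last target.

### The job

The face-mill holder is boxed in at the back of the tool-holder rack. Stand the two long holders nearest to it, which are in the way, in the two holes of the wooden set-down block, then seat the face-mill holder fully in the grey tightening fixture, and put the two long holders back into the same rack pockets they came from. Leave the other long holder and the short collet chuck where they are, and keep every holder upright.

Things in the scene. Friction and masses are not known exactly. Their poses are not given: they have to be found in the camera images.
- rack: Fixed rack, black plate on grey side panels, 122 x 264 mm, top face 66 mm high. Origin: footprint centre on the bench; yaw within 0.2. Five 36 mm through pockets (2 mm play round a seated taper): front row, nearer the robot, x = -23 mm, y = -84, 0, +84 mm, holds the three long holders; back row x = +23, y = -42, +42 mm, the two short ones; in any arrangement.
- set_down_block: Fixed wooden block, 180 x 84 mm, 66 mm high, with two 36 mm through holes, empty at the start. Origin: centre of its underside; x runs along its length, away from the robot (yaw within 0.15); holes at x = -45 and +45 mm, y = 0. It stands left or right of the rack.
- fixture: Fixed tool-tightening fixture: grey square housing 78 x 78 mm on a dark bolted foot 116 x 116 mm, clamp screw with cross bar on its +x side (40 mm high, reaching 69 mm out); top face 66 mm high with one 36 mm vertical bore, empty at the start. Origin: on the bore's axis, on the bench. It stands on the other side of the rack from the wooden block.
- face_mill: Wanted: short holder with a dark 50 mm disc cutter with five gold inserts. Top 54 mm above the origin; grip the disc (28 to 53 mm above it) from above, pads 38 mm above it. Flange 46 mm wide, 20 mm thick; taper and stud reach 58 mm below it (31 mm thick at the flange, 17 mm near the end). Origin: on the axis at the flange's underside, which lies on the top face when seated; z up. Under 0.8 kg.
- short_chuck: Short collet chuck, bright slotted 35 mm nut, empty bore; top 53 mm above the origin. Flange 46 mm wide, 20 mm thick; taper and stud reach 58 mm below it (31 mm thick at the flange, 17 mm near the end). Origin: on the axis at the flange's underside, which lies on the top face when seated; z up. Under 0.8 kg.
- collet_chuck: Long collet chuck: dark 50 mm nut with bright slots (80 to 113 mm above the origin), thin cutter stub. Top 124 mm above the origin; grip from above, pads 95 mm above it. Flange 46 mm wide, 20 mm thick; taper and stud reach 58 mm below it (31 mm thick at the flange, 17 mm near the end). Origin: on the axis at the flange's underside, which lies on the top face when seated; z up. Under 0.8 kg.
- drill_chuck: Long drill chuck: dark knurled 44 mm sleeve (72 to 105 mm above the origin), nose with three jaws. Top 124 mm above the origin; grip from above, pads 95 mm above it. Flange 46 mm wide, 20 mm thick; taper and stud reach 58 mm below it (31 mm thick at the flange, 17 mm near the end). Origin: on the axis at the flange's underside, which lies on the top face when seated; z up. Under 0.8 kg.
- side_lock: Long side-lock holder: plain bright 40 mm cylinder with two set screws, dark 16 mm cutter stub. Top 124 mm above the origin; grip from above, pads 95 mm above it. Flange 46 mm wide, 20 mm thick; taper and stud reach 58 mm below it (31 mm thick at the flange, 17 mm near the end). Origin: on the axis at the flange's underside, which lies on the top face when seated; z up. Under 0.8 kg.
Things that resemble listed ones, but are neither listed nor needed, are in the scene too. What is shaped like the collet_chuck but orange is not meant. Leave any purple look-alike of the short_chuck alone.

How it is judged (in metres and radians):
On the way, in this order (a step that is already met when the one before it is completed fails the run):
1. the two long holders nearest the face-mill holder stand seated in the wooden set-down block, and the third long holder and the face-mill holder are still in their pockets (((x of drill_chuck in the frame of set_down_block between -0.055 and 0.055 m and y of drill_chuck in the frame of set_down_block between -0.008 and 0.008 m and z of drill_chuck in the frame of set_down_block between 0.06 and 0.07 m and angle between each of drill_chuck, side_lock's own z axis and vertical below 0.08 rad and x of side_lock in the frame of set_down_block between -0.055 and 0.055 m and y of side_lock in the frame of set_down_block between -0.008 and 0.008 m and z of side_lock in the frame of set_down_block between 0.06 and 0.07 m and horizontal distance between collet_chuck and face_mill above 0.11 m and distance of each of collet_chuck, face_mill from where it was at the start of the episode below 0.01 m) or (x of collet_chuck in the frame of set_down_block between -0.055 and 0.055 m and y of collet_chuck in the frame of set_down_block between -0.008 and 0.008 m and z of collet_chuck in the frame of set_down_block between 0.06 and 0.07 m and angle between each of collet_chuck, side_lock's own z axis and vertical below 0.08 rad and x of side_lock in the frame of set_down_block between -0.055 and 0.055 m and y of side_lock in the frame of set_down_block between -0.008 and 0.008 m and z of side_lock in the frame of set_down_block between 0.06 and 0.07 m and horizontal distance between drill_chuck and face_mill above 0.11 m and distance of each of drill_chuck, face_mill from where it was at the start of the episode below 0.01 m) or (x of collet_chuck in the frame of set_down_block between -0.055 and 0.055 m and y of collet_chuck in the frame of set_down_block between -0.008 and 0.008 m and z of collet_chuck in the frame of set_down_block between 0.06 and 0.07 m and angle between each of collet_chuck, drill_chuck's own z axis and vertical below 0.08 rad and x of drill_chuck in the frame of set_down_block between -0.055 and 0.055 m and y of drill_chuck in the frame of set_down_block between -0.008 and 0.008 m and z of drill_chuck in the frame of set_down_block between 0.06 and 0.07 m and horizontal distance between side_lock and face_mill above 0.11 m and distance of each of side_lock, face_mill from where it was at the start of the episode below 0.01 m))), for 0.2 s.
2. the face-mill holder is seated in the tightening fixture (x of face_mill in the frame of fixture between -0.008 and 0.008 m and y of face_mill in the frame of fixture between -0.008 and 0.008 m and z of face_mill in the frame of fixture between 0.06 and 0.07 m and angle between face_mill's own z axis and vertical below 0.08 rad), for 0.2 s.
At the end, for the whole second after the job is handed in: The face-mill holder is seated in the fixture (within 8 mm in x and y, flange within -6 to +4 mm of the top face); the other four holders stand within 10 mm of where they started; all five are upright within 0.08 rad and at rest (all of step 2 and distance of each of collet_chuck, drill_chuck, side_lock, short_chuck from where it was at the start of the episode below 0.01 m and angle between each of collet_chuck, drill_chuck, side_lock, short_chuck's own z axis and vertical below 0.08 rad and linear speed of each of collet_chuck, drill_chuck, side_lock, short_chuck, face_mill below 0.02 m/s); the robot touches nothing.
It fails at once if a holder is tipped by more than 0.5 rad (angle between any of collet_chuck, drill_chuck, side_lock, short_chuck, face_mill's own z axis and vertical above 0.5 rad).
It fails at once if the short collet chuck is moved by more than 30 mm (distance of short_chuck from where it was at the start of the episode above 0.03 m).
It also fails if it takes over 112 s, if anything falls off the work surface, if the arm or the gripper's body presses on something with over 40 N, if the wrist force passes 120 N, or if a joint passes its speed limit or range.

## Working session

There is one attempt and no reset: what is moved stays moved. The work goes in short steps, Python scripts to look and compute and a shell command to move; the robot and the scene stay as the last step left them, time stands still between calls to the robot, and variables do not carry over. Pictures are saved under pics/ and viewed, and the job is handed in when it is done.

```bash
ls; mkdir -p pics; python3 - <<'E'
from cell import telemetry, optics, env, models
import cv2
print(telemetry.get_obs(), env.tip_reach)
for n in ("scene","top","wrist"):
    c=optics.read_camera(n); cv2.imwrite(f"pics/{n}0.png",c["image"]); print(n,c["fx"],c["fy"],c["cx"],c["cy"],c["cam_to_world"].round(3).tolist(), [k for k in c])
E
```

```text
pics
{'time_s': 0.0, 'qpos': array([73.74530468, 18.43947287, -4.01689751, 83.17626128,  1.29572061,
       78.54069188, -3.2617303 ]), 'joint_velocities': array([-0.06752238, -0.08326361, -0.02197473, -0.08028787, -0.04069449,
       -0.07990613,  0.02580764]), 'effort': array([ 8.38671731e-04, -4.91281271e+01, -4.03451454e-01, -3.12525022e+01,
       -6.40631374e-02,  4.38586192e-02,  1.65721904e-04]), 'tool_pos': array([ 0.19052649, -0.62089267,  0.23844508]), 'tool_rot': array([-176.85861335,   89.88869882,  110.2055716 ]), 'force': array([ 0.40140944, -0.41451827,  0.09285307]), 'wrist_torque': array([ 0.02856416, -0.00863459,  0.08128229]), 'grip_width': 0.08679112424586631} 0.017
scene 361.6991283826355 361.6991283826355 259.55212111651537 194.7295594437367 [[-0.882, 0.367, -0.295, 0.329], [-0.471, -0.688, 0.552, 0.526], [-0.0, 0.626, 0.78, 0.835], [0.0, 0.0, 0.0, 1.0]] ['image', 'range_z', 'fx', 'fy', 'cx', 'cy', 'cam_to_world']
top 432.7824727662584 432.7824727662584 254.88275152185489 191.0115416275498 [[-0.003, 0.978, -0.208, 0.332], [-1.0, -0.004, -0.006, 0.007], [-0.007, 0.208, 0.978, 1.249], [0.0, 0.0, 0.0, 1.0]] ['image', 'range_z', 'fx', 'fy', 'cx', 'cy', 'cam_to_world']
wrist 288.3391972929289 288.3391972929289 255.20084141976332 188.52724682921502 [[0.293, 0.928, 0.233, 0.254], [-0.956, 0.284, 0.069, -0.603], [-0.002, -0.242, 0.97, 0.384], [0.0, 0.0, 0.0, 1.0]] ['image', 'range_z', 'fx', 'fy', 'cx', 'cy', 'cam_to_world']
```

View pics/top0.png

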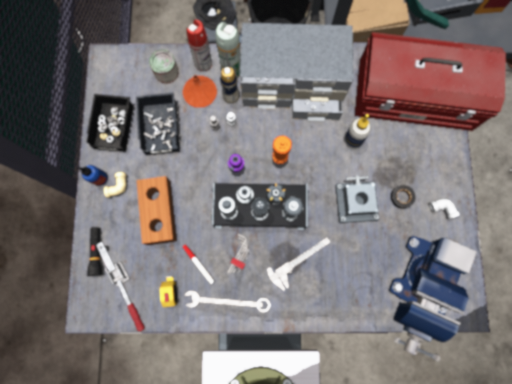

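View pics/scene0.png

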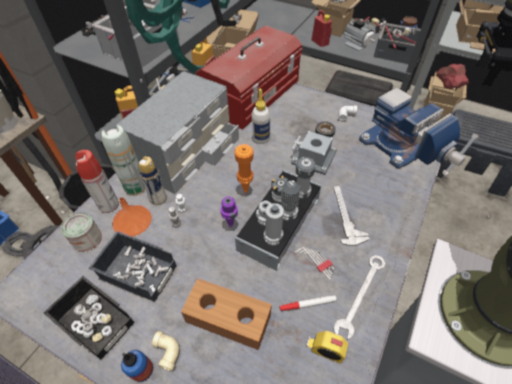

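```bash
cat > h.py <<'E'
from cell import telemetry, optics, env, models
import cv2, numpy as np
from scipy.spatial.transform import Rotation as R
def cloud(c):
    z=c["range_z"]; v,u=np.indices(z.shape)
    X=(u-c["cx"])/c["fx"]*z; Y=-(v-c["cy"])/c["fy"]*z
    P=np.stack([X,Y,-z],-1); M=c["cam_to_world"]
    W=P@M[:3,:3].T+M[:3,3]; W[z<=0]=np.nan
    return W
def proj(c,p):
    M=c["cam_to_world"]; q=(np.asarray(p)-M[:3,3])@M[:3,:3]
    return np.array([c["cx"]+c["fx"]*q[...,0]/-q[...,2], c["cy"]-c["fy"]*q[...,1]/-q[...,2]]).T
def onplane(c,u,v,h):
    d=np.array([(u-c["cx"])/c["fx"],-(v-c["cy"])/c["fy"],-1])@c["cam_to_world"][:3,:3].T
    o=c["cam_to_world"][:3,3]; return o+d*(h-o[2])/d[2]
E
python3 - <<'E'
from h import *
for n in ("top","scene"):
    c=optics.read_camera(n); W=cloud(c)
    im=c["image"]
    m=(np.abs(W[...,2]-0.066)<0.006).astype(np.uint8)
    k,l,s,ce=cv2.connectedComponentsWithStats(m,connectivity=4)
    print(n)
    for i in range(1,k):
        if s[i,4]>150:
            p=W[l==i]; 
            r=cv2.minAreaRect(p[:,:2].astype(np.float32)*1000)
            print(s[i].tolist(),ce[i].round().tolist(),"rect",np.round(r[0],1),np.round(r[1],1),round(r[2],1),"z",np.median(p[:,2]).round(4))
    if n=="top":
        cv2.imwrite("pics/top1.png",cv2.resize(im[140:260,120:400],None,fx=2.85,fy=2.85,interpolation=cv2.INTER_CUBIC))
    else: cv2.imwrite("pics/sc1.png",cv2.resize(im[120:350,170:350],None,fx=2.6,fy=2.6,interpolation=cv2.INTER_CUBIC))
    for L in ("rack","set_down_block","fixture","face_mill","short_chuck","collet_chuck","drill_chuck","side_lock"):
        for d in models.landmark_of(n,L)[:3]:
            r,cc=d["centre"]; h={"rack":0,"set_down_block":0,"fixture":0}.get(L,.066)
            print(L,round(d["confidence"],2),round(cc*512),round(r*384),onplane(c,cc*512,r*384,h).round(4))
E
```

```text
top
[152, 53, 19, 18, 215] [161.0, 61.0] rect [979.8 292.3] [54.5 52.9] 48.4 z 0.0695
[135, 93, 41, 32, 190] [156.0, 103.0] rect [828.3 305.1] [100.5 114. ] 5.1 z 0.0629
[136, 177, 37, 67, 1655] [154.0, 210.0] rect [533.5 295.8] [181.7  85.6] 7.9 z 0.0645
[211, 183, 97, 45, 2335] [258.0, 205.0] rect [546.1   2. ] [266.2 121. ] 88.6 z 0.0644
[345, 184, 33, 30, 636] [361.0, 199.0] rect [ 561.7 -281.1] [80.2 83.5] 2.4 z 0.0639
[160, 286, 13, 18, 199] [166.0, 294.0] rect [303.  252.2] [44.1 32.3] 3.1 z 0.0647
rack 0.85 259 206 [0.5516 0.0014 0.    ]
set_down_block 0.63 158 209 [0.5442 0.2989 0.    ]
fixture 0.81 356 202 [ 0.5637 -0.2809  0.    ]
fixture 0.38 256 210 [0.5403 0.0113 0.    ]
face_mill 0.83 275 195 [ 0.5731 -0.0424  0.066 ]
short_chuck 0.8 248 194 [0.5741 0.0335 0.066 ]
short_chuck 0.67 232 165 [0.6587 0.0774 0.066 ]
collet_chuck 0.88 291 214 [ 0.5183 -0.0842  0.066 ]
collet_chuck 0.55 283 157 [ 0.6833 -0.0662  0.066 ]
drill_chuck 0.58 256 209 [0.5324 0.0099 0.066 ]
drill_chuck 0.56 294 213 [ 0.521  -0.0947  0.066 ]
drill_chuck 0.44 273 194 [ 0.5744 -0.0368  0.066 ]
side_loc
[... 682 characters left out ...]
ect [535.9 294.3] [181.  86.] 7.7 z 0.0664
[471, 291, 41, 44, 160] [486.0, 317.0] rect [32.8 43.8] [ 30.  105.6] 54.6 z 0.0641
[320, 331, 25, 23, 364] [332.0, 342.0] rect [305.5 252.1] [45.  34.8] 7.4 z 0.0667
set_down_block 0.69 229 316 [0.5368 0.2889 0.    ]
fixture 0.73 315 155 [ 0.5643 -0.2935  0.    ]
fixture 0.37 265 215 [ 0.5956 -0.0067  0.    ]
face_mill 0.75 281 195 [ 0.5659 -0.0446  0.066 ]
short_chuck 0.76 264 215 [0.5767 0.0376 0.066 ]
short_chuck 0.61 228 216 [0.6602 0.0825 0.066 ]
collet_chuck 0.68 304 193 [ 0.5151 -0.0804  0.066 ]
collet_chuck 0.59 245 176 [ 0.6893 -0.0584  0.066 ]
drill_chuck 0.68 291 213 [ 0.5176 -0.0044  0.066 ]
side_lock 0.61 274 233 [0.5296 0.0747 0.066 ]
```

View pics/top1.png

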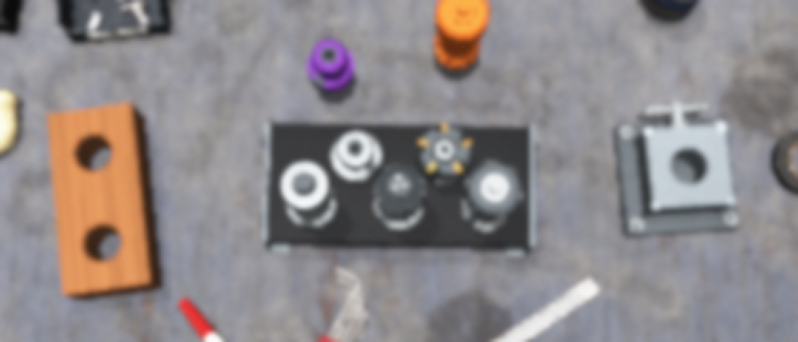

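View pics/sc1.png

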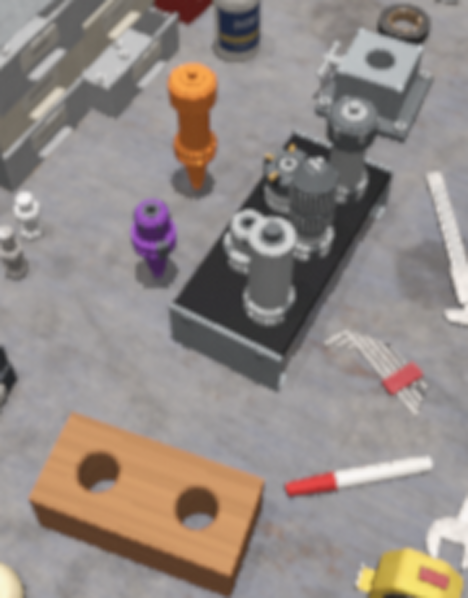

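```bash
python3 - <<'E'
from h import *
o=telemetry.get_obs(); M=R.from_euler('xyz',o["tool_rot"],degrees=True).as_matrix(); print(M.round(3))
print(R.from_euler('xyz',[-90,90,90],degrees=True).as_matrix().round(2))
w=optics.read_camera("wrist")["cam_to_world"]; print("cam in tool",(M.T@(w[:3,3]-o["tool_pos"])).round(3)); print((M.T@w[:3,:3]).round(3))
c=optics.read_camera("top"); W=cloud(c)
for y in np.arange(-.75,-.3,.05):
    print(round(y,2),[(round(x,2),np.nanmax(np.append(W[...,2][(abs(W[...,1]-y)<.025)&(abs(W[...,0]-x)<.05)],-1)).round(2)) for x in np.arange(.1,.8,.1)])
E
```

```text
[[-0.     0.956  0.293]
 [-0.     0.293 -0.956]
 [-1.    -0.     0.   ]]
[[ 0. -0. -1.]
 [ 0. -1.  0.]
 [-1. -0.  0.]]
cam in tool [-0.146  0.066  0.001]
[[ 0.001  0.242 -0.97 ]
 [-0.001  0.97   0.242]
 [ 1.     0.001  0.001]]
-0.75 [(np.float64(0.1), np.float64(-0.79)), (np.float64(0.2), np.float64(-1.0)), (np.float64(0.3), np.float64(-1.0)), (np.float64(0.4), np.float64(-1.0)), (np.float64(0.5), np.float64(-1.0)), (np.float64(0.6), np.float64(-1.0)), (np.float64(0.7), np.float64(-1.0))]
-0.7 [(np.float64(0.1), np.float64(-0.8)), (np.float64(0.2), np.float64(-1.0)), (np.float64(0.3), np.float64(-1.0)), (np.float64(0.4), np.float64(-1.0)), (np.float64(0.5), np.float64(-1.0)), (np.float64(0.6), np.float64(-1.0)), (np.float64(0.7), np.float64(-1.0))]
-0.65 [(np.float64(0.1), np.float64(-0.8)), (np.float64(0.2), np.float64(0.0)), (np.float64(0.3), np.float64(0.0)), (np.float64(0.4), np.float64(0.0)), (np.float64(0.5), np.float64(0.0)), (np.float64(0.6), np.float64(0.0)), (np.float64(0.7), np.float64(0.0))]
-0.6 [(np.float64(0.1), np.float64(-0.79)), (np.float64(0.2), np.float64(0.01)), 
[... 810 characters left out ...]
), np.float64(0.17)), (np.float64(0.4), np.float64(0.16)), (np.float64(0.5), np.float64(0.03)), (np.float64(0.6), np.float64(0.02)), (np.float64(0.7), np.float64(0.0))]
-0.4 [(np.float64(0.1), np.float64(0.16)), (np.float64(0.2), np.float64(0.17)), (np.float64(0.3), np.float64(0.17)), (np.float64(0.4), np.float64(0.16)), (np.float64(0.5), np.float64(0.02)), (np.float64(0.6), np.float64(0.02)), (np.float64(0.7), np.float64(0.01))]
-0.35 [(np.float64(0.1), np.float64(-0.79)), (np.float64(0.2), np.float64(0.15)), (np.float64(0.3), np.float64(0.17)), (np.float64(0.4), np.float64(0.01)), (np.float64(0.5), np.float64(0.02)), (np.float64(0.6), np.float64(0.02)), (np.float64(0.7), np.float64(0.01))]
```

View pics/wrist0.png

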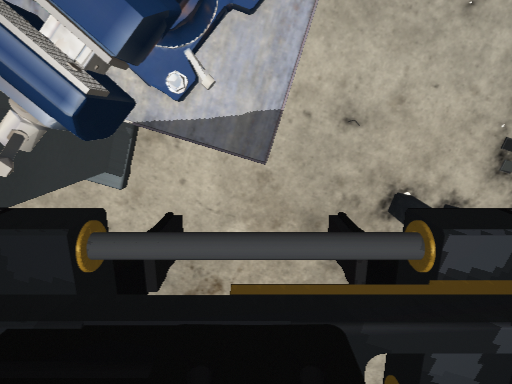

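```bash
cat > go.py <<'E'
# usage: go.py x y z yawdeg(of tool y axis rel. world y) -> shift and turn in the tool axes, measured pose
from h import *
import sys
x,y,z,a=map(float,sys.argv[1:5])
o=telemetry.get_obs(); M=R.from_euler('xyz',o["tool_rot"],degrees=True).as_matrix()
T=R.from_euler('z',a,degrees=True).as_matrix()@np.array([[0,0,1],[0,1,0],[-1,0,0.]])
print("t",round(o["time_s"],2),"pos",o["tool_pos"].round(4),"F",o["force"].round(1),"w",round(o["grip_width"]*1000,1),"q",o["qpos"].round(0).tolist())
print("shift mm",(M.T@(np.array([x,y,z])-o["tool_pos"])*1000).round(1),"turn",R.from_matrix(M.T@T).as_rotvec().round(3))
E
python3 -m pendant '[[87,[-42,0,0],[0,0,0]],[87,[-84,0,0],[0,0,0]],[87,[-120,0,0],[0,0,0]],[87,[-120,0,0],[0,0,0]]]'
python3 go.py 0.522 -0.082 0.32 0
```

```text
time_s: 1.48
tool_pos: [0.1916, -0.6237, 0.3693]
tool_rot: [2.1, 89.2, -70.8]
force: [0.1, -0.4, 1.1]
grip_width: 0.0866
t 1.48 pos [ 0.1916 -0.6237  0.3693] F [ 0.1 -0.4  1.1] w 86.6 q [73.0, 17.0, -4.0, 71.0, 1.0, 92.0, -3.0]
shift mm [  43.5  474.8 -421.6] turn [-1.273  0.013  0.009]
```

```bash

python3 -m pendant '[[87,[0,30,-26],[-0.08,0,0]],[87,[0,60,-53],[-0.16,0,0]],[87,[0,90,-80],[-0.24,0,0]],[87,[0,120,-106],[-0.32,0,0]],[87,[0,150,-133],[-0.40,0,0]],[87,[0,180,-160],[-0.48,0,0]],[87,[0,210,-186],[-0.56,0,0]],[87,[0,240,-212],[-0.64,0,0]],[87,[0,240,-212],[-0.64,0,0]]]'
python3 go.py 0.522 -0.082 0.32 0
```

```text
time_s: 2.23
tool_pos: [0.3638, -0.34, 0.3606]
tool_rot: [59.8, 89.8, 24.4]
force: [0.5, 0.2, 0.2]
grip_width: 0.0869
t 2.23 pos [ 0.3638 -0.34    0.3606] F [0.5 0.2 0.2] w 86.9 q [60.0, -1.0, -19.0, 92.0, -1.0, 89.0, 5.0]
shift mm [ 41.6 301.8 -20.1] turn [-0.616  0.003 -0.003]
```

```bash

python3 -m pendant '[[87,[0,36,-2],[-0.08,0,0]],[87,[0,72,-5],[-0.16,0,0]],[87,[0,108,-8],[-0.24,0,0]],[87,[0,144,-10],[-0.32,0,0]],[87,[0,180,-12],[-0.40,0,0]],[87,[5,216,-15],[-0.48,0,0]],[87,[20,252,-17],[-0.55,0,0]],[87,[30,288,-19],[-0.616,0,0]],[87,[41,302,-20],[-0.616,0,0]],[87,[41,302,-20],[-0.616,0,0]]]'
python3 -m pendant '[[87,[0,0,0],[0,0,0]],[87,[0,0,0],[0,0,0]],[87,[0,0,0],[0,0,0]]]'
python3 go.py 0.522 -0.082 0.32 0
python3 - <<'E'
from h import *
c=optics.read_camera("wrist"); cv2.imwrite("pics/w1.png",c["image"])
im=c["image"].copy()
for p in [(.522,-.082,.19),(.524,.002,.19),(.569,-.041,.12),(.526,.086,.19),(.571,.043,.119)]:
    print(p,proj(c,np.array(p)).round(0))
E
```

```text
time_s: 3.07
tool_pos: [0.521, -0.088, 0.3165]
tool_rot: [128.2, 89.8, 127.7]
force: [-0.4, -0.6, -0.3]
grip_width: 0.087
time_s: 3.32
tool_pos: [0.5202, -0.095, 0.3192]
tool_rot: [-55.8, 89.9, -56.9]
force: [1.6, -1.2, 0.1]
grip_width: 0.0868
t 3.32 pos [ 0.5202 -0.095   0.3192] F [ 1.6 -1.2  0.1] w 86.8 q [42.0, 4.0, -36.0, 92.0, 2.0, 85.0, 5.0]
shift mm [-0.8 13.   1.5] turn [-0.02   0.001  0.001]
(0.522, -0.082, 0.19) [256. 172.]
(0.524, 0.002, 0.19) [256.  80.]
(0.569, -0.041, 0.12) [295. 125.]
(0.526, 0.086, 0.19) [257. -28.]
(0.571, 0.043, 0.119) [298.  47.]
```

View pics/w1.png

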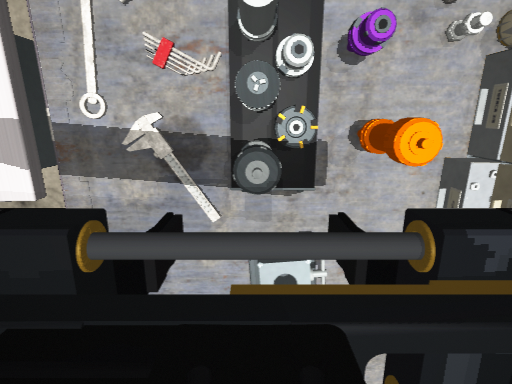

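```bash
python3 - <<'E'
from h import *
c=optics.read_camera("wrist"); W=cloud(c)
cv2.imwrite("pics/w1c.png",cv2.resize(c["image"][0:200,220:340],None,fx=3,fy=3,interpolation=cv2.INTER_CUBIC))
for n,p,zt in [("collet",(.522,-.082),.179),("drill",(.524,.002),.171),("fm",(.569,-.041),.119),("short",(.571,.043),.119)]:
    m=(np.hypot(W[...,0]-p[0],W[...,1]-p[1])<.04)
    z=W[...,2][m]; print(n,"zmax",np.nanpercentile(z,99).round(3))
    for lo,hi in [(zt-.004,zt+.004)]:
        q=W[m&(W[...,2]>lo)&(W[...,2]<hi)][:,:2]
        cc,r=cv2.minEnclosingCircle((q*1000).astype(np.float32)); print(len(q),np.round(cc,1),round(r,1), np.median(q,0).round(4))
for n in ("rack",):
    m=np.abs(W[...,2]-.066)<.005
    m&=(np.abs(W[...,0]-.547)<.08)&(np.abs(W[...,1])<.16)
    print(cv2.minAreaRect((W[m][:,:2]*1000).astype(np.float32)),np.median(W[m][:,2]))
# rack x edges near visible rows
    q=W[m]; 
    for y0 in (-.1,-.05,0.05): 
        s=q[np.abs(q[:,1]-y0)<.01]; print(y0,s[:,0].min().round(4),s[:,0].max().round(4))
E
```

```text
collet zmax 0.424
1687 [523.1 -83.6] 25.2 [ 0.5231 -0.0817]
drill zmax 0.191
395 [5.25e+02 1.00e-01] 22.3 [ 0.5252 -0.0037]
fm zmax 0.416
1391 [569.8 -42.8] 25.3 [ 0.5698 -0.0421]
short zmax 0.121
799 [563.3  50.1] 29.6 [0.5712 0.0406]
((547.4631958007812, -13.189704895019531), (243.17587280273438, 121.18083953857422), 88.77145385742188) 0.06663564055093457
-0.1 0.4867 0.605
-0.05 0.4881 0.6059
0.05 0.4902 0.608
```

View pics/w1c.png

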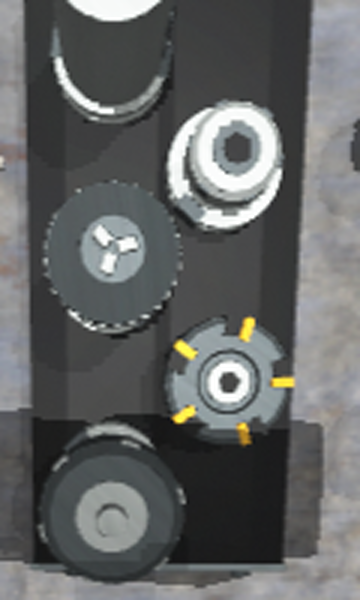

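```bash

python3 -m pendant '[[87,[20,11,3],[-0.02,0,0]],[87,[50,11,3],[-0.02,0,0]],[87,[80,11,3],[-0.02,0,0]],[87,[80,11,3],[-0.02,0,0]],[87,[80,11,3],[-0.02,0,0]],[87,[80,11,3],[-0.02,0,0]]]'
python3 go.py 0.5231 -0.0836 0.159 0
```

```text
time_s: 3.92
tool_pos: [0.5244, -0.0827, 0.2404]
tool_rot: [-16.2, 89.9, -16.1]
force: [-0.0, 0.3, 0.2]
grip_width: 0.0868
t 3.92 pos [ 0.5244 -0.0827  0.2404] F [-0.   0.3  0.2] w 86.8 q [41.0, 6.0, -37.0, 99.0, 4.0, 76.0, 3.0]
shift mm [81.4 -0.8 -1.5] turn [0.002 0.002 0.001]
```

```bash

python3 -m pendant '[[87,[30,-1,-1],[0,0,0]],[87,[60,-1,-1],[0,0,0]],[87,[81,-1,-1],[0,0,0]],[87,[81,-1,-1],[0,0,0]],[87,[81,-1,-1],[0,0,0]],[87,[81,-1,-1],[0,0,0]]]'
python3 go.py 0.5231 -0.0836 0.159 0
```

```text
time_s: 4.42
tool_pos: [0.5245, -0.0834, 0.1603]
tool_rot: [-13.1, 89.8, -12.9]
force: [0.1, 0.5, -1.1]
grip_width: 0.0869
t 4.42 pos [ 0.5245 -0.0834  0.1603] F [ 0.1  0.5 -1.1] w 86.9 q [40.0, 10.0, -37.0, 105.0, 6.0, 67.0, 1.0]
shift mm [ 1.3 -0.2 -1.4] turn [0.003 0.004 0.001]
```

```bash

python3 -m pendant '[[60,[1,0,-1],[0,0,0]],[40,[1,0,-1],[0,0,0]],[40,[1,0,-1],[0,0,0]],[40,[1,0,-1],[0,0,0]],[40,[1,0,-1],[0,0,0]],[40,[1,0,-1],[0,0,0]],[40,[1,0,-1],[0,0,0]],[40,[1,0,-1],[0,0,0]]]' 45
python3 go.py 0.5231 -0.0836 0.37 0
```

```text
time_s: 5.08
tool_pos: [0.5219, -0.0831, 0.1566]
tool_rot: [-3.7, 90.0, -3.5]
force: [2.2, -0.6, -0.0]
grip_width: 0.0486
t 5.08 pos [ 0.5219 -0.0831  0.1566] F [ 2.2 -0.6 -0. ] w 48.6 q [40.0, 10.0, -37.0, 105.0, 6.0, 67.0, 1.0]
shift mm [-213.4   -0.6    1.3] turn [0.003 0.001 0.   ]
```

```bash

python3 -m pendant '[[40,[-15,0,0],[0,0,0]],[40,[-40,0,0],[0,0,0]],[40,[-75,0,0],[0,0,0]],[40,[-110,0,0],[0,0,0]],[40,[-145,0,0],[0,0,0]],[40,[-180,0,0],[0,0,0]],[40,[-213,0,0],[0,0,0]],[40,[-213,0,0],[0,0,0]],[40,[-213,0,0],[0,0,0]]]'
python3 go.py 0.579 0.301 0.37 0
```

```text
time_s: 5.83
tool_pos: [0.5219, -0.0829, 0.3697]
tool_rot: [-10.8, 90.0, -10.6]
force: [-0.4, -0.4, -8.5]
grip_width: 0.0495
t 5.83 pos [ 0.5219 -0.0829  0.3697] F [-0.4 -0.4 -8.5] w 49.5 q [41.0, 3.0, -37.0, 87.0, 2.0, 91.0, 5.0]
shift mm [-3.000e-01  3.837e+02  5.840e+01] turn [0.003 0.001 0.   ]
```

```bash

python3 -m pendant '[[40,[0,25,4],[0,0,0]],[40,[0,60,9],[0,0,0]],[40,[0,95,14],[0,0,0]],[40,[0,130,20],[0,0,0]],[40,[0,165,25],[0,0,0]],[40,[0,200,31],[0,0,0]],[40,[0,230,35],[0,0,0]],[40,[0,250,38],[0,0,0]],[40,[0,250,38],[0,0,0]],[40,[0,250,38],[0,0,0]]]'
python3 -m pendant '[[40,[0,0,0],[0,0,0]],[40,[0,0,0],[0,0,0]]]'
python3 go.py 0.579 0.301 0.30 0
cat > blk.py <<'E'
from h import *
import sys
c=optics.read_camera("wrist"); cv2.imwrite("pics/"+sys.argv[1],c["image"]); W=cloud(c)
m=(np.abs(W[...,2]-.066)<.006)&(np.abs(W[...,0]-.5345)<.13)&(np.abs(W[...,1]-.295)<.08)
r=cv2.minAreaRect((W[m][:,:2]*1000).astype(np.float32)); print(r)
# holes: pixels inside block top region that are deep
k=np.where(m,255,0).astype(np.uint8)
cn,h=cv2.findContours(k,cv2.RETR_CCOMP,cv2.CHAIN_APPROX_NONE)
for i,cc in enumerate(cn):
    if h[0][i][3]>=0 and cv2.contourArea(cc)>60:
        pts=np.array([onplane(c,u,v,.066)[:2] for u,v in cc[:,0]]).astype(np.float32)*1000
        e=cv2.minEnclosingCircle(pts); f=cv2.fitEllipse(pts); print("hole",np.round(e[0],1),round(e[1],1),"ell",np.round(f[0],1),np.round(f[1],1))
E
python3 blk.py w2.png
```

```text
time_s: 6.67
tool_pos: [0.5572, 0.1685, 0.3659]
tool_rot: [-173.0, 89.6, -172.5]
force: [-0.4, -1.2, -7.0]
grip_width: 0.0486
time_s: 6.83
tool_pos: [0.5587, 0.1651, 0.3677]
tool_rot: [-146.8, 89.8, -146.8]
force: [-0.4, -1.2, -6.1]
grip_width: 0.049
t 6.83 pos [0.5587 0.1651 0.3677] F [-0.4 -1.2 -6.1] w 49.0 q [21.0, 13.0, -48.0, 79.0, 10.0, 92.0, -26.0]
shift mm [ 67.4 136.   20.6] turn [ 0.001 -0.003  0.002]
((535.487548828125, 293.93487548828125), (180.62149047851562, 84.39781951904297), 7.972544193267822)
hole [491.7 287.3] 18.9 ell [491.7 287.1] [36.  36.6]
hole [579.9 299.3] 19.0 ell [580.  299.4] [36.  36.8]
```

View pics/w2.png

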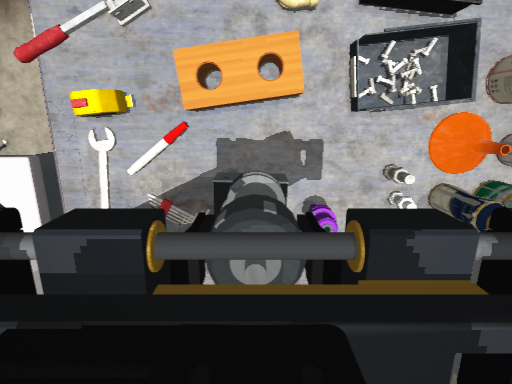

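```bash

python3 -m pendant '[[40,[0,30,5],[0,0,0]],[40,[0,65,10],[0,0,0]],[40,[0,100,16],[0,0,0]],[40,[0,125,20],[0,0,0]],[40,[0,134,21],[0,0,0]],[40,[0,134,21],[0,0,0]],[40,[0,134,21],[0,0,0]],[40,[0,134,21],[0,0,0]]]'
python3 go.py 0.580 0.2994 0.23 0
```

```text
time_s: 7.55
tool_pos: [0.5804, 0.2986, 0.3693]
tool_rot: [-83.8, 89.9, -83.8]
force: [-0.0, -0.0, -6.4]
grip_width: 0.0489
t 7.55 pos [0.5804 0.2986 0.3693] F [-0.  -0.  -6.4] w 48.9 q [4.0, 24.0, -49.0, 68.0, 18.0, 95.0, -41.0]
shift mm [139.3   1.1  -0.4] turn [-0.     0.     0.002]
```

```bash

python3 -m pendant '[[40,[30,1,0],[0,0,0]],[40,[65,1,0],[0,0,0]],[40,[100,1,0],[0,0,0]],[40,[130,1,0],[0,0,0]],[40,[140,1,0],[0,0,0]],[40,[140,1,0],[0,0,0]],[40,[140,1,0],[0,0,0]],[40,[140,1,0],[0,0,0]]]'
python3 go.py 0.580 0.2994 0.158 0
```

```text
time_s: 8.22
tool_pos: [0.5809, 0.3025, 0.2325]
tool_rot: [26.6, 89.7, 26.7]
force: [-0.1, 1.0, -5.6]
grip_width: 0.049
t 8.22 pos [0.5809 0.3025 0.2325] F [-0.1  1.  -5.6] w 49.0 q [6.0, 26.0, -49.0, 82.0, 20.0, 81.0, -43.0]
shift mm [74.5 -3.3 -1.2] turn [ 0.002  0.004 -0.002]
```

```bash

python3 -m pendant '[[40,[0,0,0],[0,0,0]],[40,[0,0,0],[0,0,0]]]'
python3 -m pendant '[[40,[0,0,0],[0,0,0]],[40,[0,0,0],[0,0,0]]]'
python3 - <<'E'
from h import *
for i in range(6):
    optics.read_camera("wrist"); print(telemetry.get_obs()["tool_pos"].round(4))
E
python3 go.py 0.580 0.2994 0.158 0
```

```text
time_s: 8.38
tool_pos: [0.5803, 0.3028, 0.2318]
tool_rot: [24.8, 89.8, 25.0]
force: [-0.9, 0.0, -6.4]
grip_width: 0.0492
time_s: 8.55
tool_pos: [0.5797, 0.3024, 0.2303]
tool_rot: [17.6, 89.9, 17.8]
force: [0.1, 0.0, -6.3]
grip_width: 0.0491
[0.5796 0.3023 0.23  ]
[0.5795 0.3022 0.2298]
[0.5795 0.3022 0.2296]
[0.5795 0.3021 0.2295]
[0.5795 0.3021 0.2295]
[0.5794 0.3021 0.2294]
t 8.85 pos [0.5794 0.3021 0.2294] F [ 0.5  0.1 -6.5] w 49.3 q [6.0, 26.0, -48.0, 82.0, 20.0, 80.0, -43.0]
shift mm [71.4 -2.7  0.6] turn [ 0.003 -0.     0.   ]
```

```bash

python3 -m pendant '[[40,[5,-3,0.5],[0,0,0]],[40,[10,-3,0.5],[0,0,0]],[40,[20,-3,0.5],[0,0,0]],[40,[30,-3,0.5],[0,0,0]],[40,[40,-3,0.5],[0,0,0]],[40,[40,-3,0.5],[0,0,0]]]'
python3 go.py 0.580 0.2994 0.158 0
```

```text
time_s: 9.35
tool_pos: [0.5785, 0.298, 0.1858]
tool_rot: [-152.6, 89.7, -152.4]
force: [-1.1, -1.7, -6.9]
grip_width: 0.0489
t 9.35 pos [0.5785 0.298  0.1858] F [-1.1 -1.7 -6.9] w 48.9 q [6.0, 28.0, -48.0, 85.0, 21.0, 76.0, -44.0]
shift mm [27.8  1.5  1.6] turn [ 0.003 -0.005  0.003]
```

```bash

python3 -m pendant '[[40,[5,1,1],[0,0,0]],[40,[10,1,1],[0,0,0]],[40,[15,1,1],[0,0,0]],[40,[20,1,1],[0,0,0]],[40,[24,1,1],[0,0,0]],[40,[27,1,1],[0,0,0]],[40,[27,1,1],[0,0,0]],[40,[27,1,1],[0,0,0]]]'
python3 go.py 0.580 0.2994 0.158 0
```

```text
time_s: 10.02
tool_pos: [0.5809, 0.3001, 0.1624]
tool_rot: [-146.9, 90.0, -146.7]
force: [0.8, 0.6, -6.0]
grip_width: 0.0493
t 10.02 pos [0.5809 0.3001 0.1624] F [ 0.8  0.6 -6. ] w 49.3 q [5.0, 29.0, -47.0, 87.0, 22.0, 74.0, -44.0]
shift mm [ 4.4 -0.7 -0.9] turn [ 0.003 -0.     0.   ]
```

```bash

python3 -m pendant '[[40,[2,0,0],[0,0,0]],[40,[4,0,0],[0,0,0]],[40,[4,0,0],[0,0,0]],[40,[4,0,0],[0,0,0]],[40,[4,0,0],[0,0,0]]]'
python3 go.py 0.580 0.2994 0.158 0
```

```text
time_s: 10.43
tool_pos: [0.581, 0.3002, 0.1586]
tool_rot: [-23.6, 90.0, -23.4]
force: [0.4, 0.0, -6.3]
grip_width: 0.049
t 10.43 pos [0.581  0.3002 0.1586] F [ 0.4  0.  -6.3] w 49.0 q [5.0, 29.0, -47.0, 87.0, 22.0, 74.0, -44.0]
shift mm [ 0.6 -0.8 -1. ] turn [0.003 0.    0.   ]
```

```bash

python3 -m pendant '[[40,[1.5,0,0],[0,0,0]],[40,[3,0,0],[0,0,0]],[40,[3,0,0],[0,0,0]],[40,[3,0,0],[0,0,0]]]'
python3 go.py 0.580 0.2994 0.158 0
```

```text
time_s: 10.77
tool_pos: [0.5813, 0.3003, 0.1567]
tool_rot: [6.5, 89.9, 6.6]
force: [-1.3, -1.3, 2.1]
grip_width: 0.0492
t 10.77 pos [0.5813 0.3003 0.1567] F [-1.3 -1.3  2.1] w 49.2 q [5.0, 29.0, -47.0, 87.0, 22.0, 73.0, -44.0]
shift mm [-1.3 -0.9 -1.3] turn [ 0.003  0.001 -0.   ]
```

```bash

python3 -m pendant '[[60,[0,0,0],[0,0,0]],[80,[0,0,0],[0,0,0]],[80,[0,0,0],[0,0,0]],[80,[0,0,0],[0,0,0]],[80,[-20,0,0],[0,0,0]],[80,[-50,0,0],[0,0,0]],[80,[-80,0,0],[0,0,0]],[80,[-120,0,0],[0,0,0]],[80,[-160,0,0],[0,0,0]],[80,[-160,0,0],[0,0,0]]]'
python3 go.py 0.525 0.0001 0.32 0
python3 - <<'E'
from h import *
c=optics.read_camera("scene"); cv2.imwrite("pics/s2.png",c["image"])
c=optics.read_camera("top"); cv2.imwrite("pics/t2.png",c["image"])
W=cloud(c); m=(np.hypot(W[...,0]-.58,W[...,1]-.30)<.05)&(W[...,2]>.175)&(W[...,2]<.195)
print(m.sum(), W[m].mean(0) if m.any() else 0, np.nanmax(W[m][:,2]) if m.any() else 0)
E
```

```text
time_s: 11.6
tool_pos: [0.5831, 0.3027, 0.3248]
tool_rot: [30.3, 89.2, 30.5]
force: [0.3, 0.0, 0.4]
grip_width: 0.0799
t 11.6 pos [0.5831 0.3027 0.3248] F [0.3 0.  0.4] w 79.9 q [5.0, 24.0, -49.0, 73.0, 18.0, 90.0, -41.0]
shift mm [   2.  -302.5  -59. ] turn [ 0.003  0.012 -0.007]
0 0 0
```

View pics/s2.png

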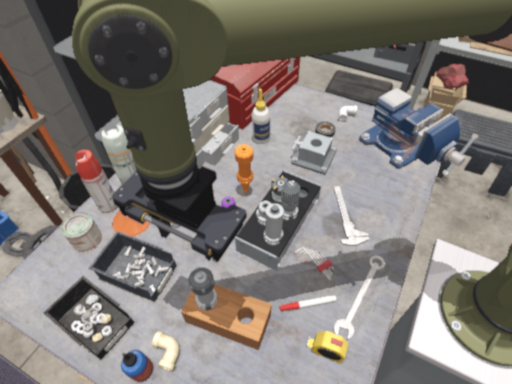

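```bash

python3 -m pendant '[[87,[0,-35,-7],[0,0,0]],[87,[0,-70,-14],[0,0,0]],[87,[0,-105,-20],[0,0,0]],[87,[0,-140,-27],[0,0,0]],[87,[0,-175,-34],[0,0,0]],[87,[0,-210,-41],[0,0,0]],[87,[0,-245,-48],[0,0,0]],[87,[0,-280,-55],[0,0,0]],[87,[0,-300,-58],[0,0,0]],[87,[0,-300,-58],[0,0,0]]]'
python3 -m pendant '[[87,[0,0,0],[0,0,0]],[87,[0,0,0],[0,0,0]],[87,[0,0,0],[0,0,0]]]'
python3 go.py 0.525 0.0001 0.159 0
```

```text
time_s: 12.53
tool_pos: [0.5226, -0.0073, 0.3136]
tool_rot: [-135.7, 89.7, -136.1]
force: [0.6, -0.1, 0.6]
grip_width: 0.087
time_s: 12.78
tool_pos: [0.5237, 0.0017, 0.3149]
tool_rot: [139.0, 89.9, 139.3]
force: [-0.6, 0.1, 0.2]
grip_width: 0.087
t 12.78 pos [0.5237 0.0017 0.3149] F [-0.6  0.1  0.2] w 87.0 q [39.0, 4.0, -43.0, 93.0, 3.0, 85.0, -5.0]
shift mm [155.9  -1.7   1.4] turn [ 0.006 -0.001 -0.001]
```

```bash

python3 -m pendant '[[87,[20,-1,1],[0,0,0]],[87,[50,-1,1],[0,0,0]],[87,[80,-1,1],[0,0,0]],[87,[95,-1,1],[0,0,0]],[87,[95,-1,1],[0,0,0]],[87,[95,-1,1],[0,0,0]]]'
python3 go.py 0.525 0.0001 0.159 0
python3 blk.py w3.png | tail -0
python3 - <<'E'
from h import *
c=optics.read_camera("wrist"); W=cloud(c); cv2.imwrite("pics/w3.png",c["image"])
E
```

```text
time_s: 13.28
tool_pos: [0.5246, 0.0004, 0.2201]
tool_rot: [149.9, 89.9, 150.2]
force: [-0.8, 0.7, 1.4]
grip_width: 0.0868
t 13.28 pos [5.246e-01 4.000e-04 2.201e-01] F [-0.8  0.7  1.4] w 86.8 q [38.0, 7.0, -43.0, 101.0, 5.0, 74.0, -6.0]
shift mm [61.1 -0.3  0.5] turn [ 0.005 -0.002 -0.001]Exception ignored on flushing sys.stdout:
BrokenPipeError: [Errno 32] Broken pipe
```

View pics/w3.png

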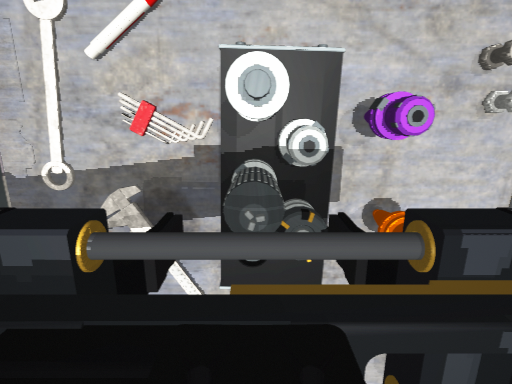

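```bash

python3 -m pendant '[[87,[20,0,0],[0,0,0]],[87,[45,0,0],[0,0,0]],[87,[61,0,0],[0,0,0]],[87,[61,0,0],[0,0,0]],[87,[61,0,0],[0,0,0]],[87,[61,0,0],[0,0,0]]]'
python3 go.py 0.525 0.0001 0.159 0
```

```text
time_s: 13.88
tool_pos: [0.5263, -0.0008, 0.1615]
tool_rot: [-4.5, 89.8, -4.3]
force: [0.9, -0.2, 0.7]
grip_width: 0.0871
t 13.88 pos [ 0.5263 -0.0008  0.1615] F [ 0.9 -0.2  0.7] w 87.1 q [37.0, 10.0, -43.0, 105.0, 7.0, 67.0, -8.0]
shift mm [ 2.5  0.9 -1.3] turn [0.003 0.003 0.   ]
```

```bash

python3 -m pendant '[[60,[2,1,-1],[0,0,0]],[36,[2,1,-1],[0,0,0]],[36,[2,1,-1],[0,0,0]],[36,[2,1,-1],[0,0,0]],[36,[2,1,-1],[0,0,0]],[36,[2,1,-1],[0,0,0]],[36,[2,1,-1],[0,0,0]],[36,[2,1,-1],[0,0,0]]]'
python3 go.py 0.525 0.0001 0.37 0
python3 -m pendant '[[36,[-15,0,0],[0,0,0]],[36,[-40,0,0],[0,0,0]],[36,[-75,0,0],[0,0,0]],[36,[-110,0,0],[0,0,0]],[36,[-145,0,0],[0,0,0]],[36,[-180,0,0],[0,0,0]],[36,[-213,0,0],[0,0,0]],[36,[-213,0,0],[0,0,0]],[36,[-213,0,0],[0,0,0]]]'
python3 go.py 0.4917 0.2872 0.37 0
```

```text
time_s: 14.55
tool_pos: [0.524, -0.0001, 0.1575]
tool_rot: [-6.2, 90.0, -6.0]
force: [0.5, 0.6, -0.3]
grip_width: 0.0431
t 14.55 pos [ 5.240e-01 -1.000e-04  1.575e-01] F [ 0.5  0.6 -0.3] w 43.1 q [37.0, 10.0, -43.0, 106.0, 7.0, 67.0, -9.0]
shift mm [-2.125e+02  2.000e-01  1.000e+00] turn [0.003 0.    0.   ]
time_s: 15.3
tool_pos: [0.5243, 0.0002, 0.3711]
tool_rot: [-5.2, 89.9, -5.0]
force: [-0.2, 0.5, -6.1]
grip_width: 0.0433
t 15.3 pos [5.243e-01 2.000e-04 3.711e-01] F [-0.2  0.5 -6.1] w 43.3 q [39.0, 3.0, -43.0, 87.0, 2.0, 91.0, -4.0]
shift mm [  1.  287.1 -31.7] turn [0.003 0.002 0.   ]
```

```bash

python3 -m pendant '[[36,[0,25,-3],[0,0,0]],[36,[0,60,-7],[0,0,0]],[36,[0,95,-11],[0,0,0]],[36,[0,130,-15],[0,0,0]],[36,[0,165,-19],[0,0,0]],[36,[0,200,-23],[0,0,0]],[36,[0,235,-27],[0,0,0]],[36,[0,265,-30],[0,0,0]],[36,[0,285,-32],[0,0,0]],[36,[0,287,-32],[0,0,0]]]'
python3 -m pendant '[[36,[0,0,0],[0,0,0]],[36,[0,0,0],[0,0,0]],[36,[0,0,0],[0,0,0]]]'
python3 go.py 0.4917 0.2872 0.23 0
```

```text
time_s: 16.13
tool_pos: [0.4873, 0.2919, 0.3673]
tool_rot: [163.7, 89.6, 164.4]
force: [-1.1, 0.1, -4.3]
grip_width: 0.0427
time_s: 16.38
tool_pos: [0.4915, 0.2848, 0.3691]
tool_rot: [-126.8, 89.8, -126.8]
force: [0.7, 0.4, -5.3]
grip_width: 0.0432
t 16.38 pos [0.4915 0.2848 0.3691] F [ 0.7  0.4 -5.3] w 43.2 q [15.0, 13.0, -56.0, 81.0, 11.0, 92.0, -41.0]
shift mm [139.1   2.7   0.4] turn [ 0.001 -0.002  0.002]
```

```bash

python3 -m pendant '[[36,[30,2,0],[0,0,0]],[36,[65,2,0],[0,0,0]],[36,[100,2,0],[0,0,0]],[36,[125,2,0],[0,0,0]],[36,[137,2,0],[0,0,0]],[36,[137,2,0],[0,0,0]],[36,[137,2,0],[0,0,0]],[36,[137,2,0],[0,0,0]],[36,[137,2,0],[0,0,0]],[36,[137,2,0],[0,0,0]]]'
python3 go.py 0.4917 0.2872 0.158 0
```

```text
time_s: 17.22
tool_pos: [0.4918, 0.2895, 0.2353]
tool_rot: [22.3, 89.8, 22.5]
force: [0.2, -0.4, -4.4]
grip_width: 0.0431
t 17.22 pos [0.4918 0.2895 0.2353] F [ 0.2 -0.4 -4.4] w 43.1 q [14.0, 16.0, -56.0, 94.0, 13.0, 77.0, -43.0]
shift mm [77.2 -2.3 -0.3] turn [ 0.003  0.003 -0.001]
```

```bash

python3 -m pendant '[[36,[5,-2,0],[0,0,0]],[36,[15,-2,0],[0,0,0]],[36,[25,-2,0],[0,0,0]],[36,[35,-2,0],[0,0,0]],[36,[45,-2,0],[0,0,0]],[36,[45,-2,0],[0,0,0]],[36,[45,-2,0],[0,0,0]]]'
python3 go.py 0.4917 0.2872 0.158 0
```

```text
time_s: 17.8
tool_pos: [0.4904, 0.2865, 0.1874]
tool_rot: [-160.8, 89.9, -160.6]
force: [0.5, 0.5, -4.7]
grip_width: 0.0431
t 17.8 pos [0.4904 0.2865 0.1874] F [ 0.5  0.5 -4.7] w 43.1 q [14.0, 18.0, -55.0, 97.0, 15.0, 73.0, -44.0]
shift mm [29.3  0.7  1.3] turn [ 0.003 -0.002  0.001]
```

```bash

python3 -m pendant '[[36,[6,0.5,0.5],[0,0,0]],[36,[12,0.5,0.5],[0,0,0]],[36,[18,0.5,0.5],[0,0,0]],[36,[23,0.5,0.5],[0,0,0]],[36,[27,0.5,0.5],[0,0,0]],[36,[29,0.5,0.5],[0,0,0]],[36,[29,0.5,0.5],[0,0,0]],[36,[29,0.5,0.5],[0,0,0]],[36,[29,0.5,0.5],[0,0,0]]]'
python3 go.py 0.4917 0.2872 0.158 0
```

```text
time_s: 18.55
tool_pos: [0.4917, 0.2876, 0.1598]
tool_rot: [26.4, 90.0, 26.5]
force: [0.3, -0.5, -4.6]
grip_width: 0.0428
t 18.55 pos [0.4917 0.2876 0.1598] F [ 0.3 -0.5 -4.6] w 42.8 q [13.0, 19.0, -54.0, 99.0, 17.0, 70.0, -46.0]
shift mm [ 1.8 -0.4 -0. ] turn [ 0.003  0.001 -0.   ]
```

```bash

python3 -m pendant '[[36,[1.5,0,0],[0,0,0]],[36,[3,0,0],[0,0,0]],[36,[3,0,0],[0,0,0]],[36,[3,0,0],[0,0,0]],[36,[3,0,0],[0,0,0]]]'
python3 go.py 0.4917 0.2872 0.158 0
```

```text
time_s: 18.97
tool_pos: [0.4919, 0.2876, 0.1575]
tool_rot: [9.3, 89.9, 9.5]
force: [-0.7, -1.8, 4.8]
grip_width: 0.0434
t 18.97 pos [0.4919 0.2876 0.1575] F [-0.7 -1.8  4.8] w 43.4 q [13.0, 20.0, -54.0, 99.0, 17.0, 70.0, -46.0]
shift mm [-0.5 -0.4 -0.2] turn [ 0.003  0.001 -0.   ]
```

```bash

python3 -m pendant '[[56,[0,0,0],[0,0,0]],[66,[0,0,0],[0,0,0]],[66,[0,0,0],[0,0,0]],[66,[0,0,0],[0,0,0]],[66,[-15,0,0],[0,0,0]],[66,[-45,0,0],[0,0,0]],[66,[-80,0,0],[0,0,0]],[66,[-120,0,0],[0,0,0]],[66,[-160,0,0],[0,0,0]],[66,[-160,0,0],[0,0,0]]]'
python3 go.py 0.5698 -0.0428 0.30 0
python3 - <<'E'
from h import *
c=optics.read_camera("scene"); cv2.imwrite("pics/s3.png",c["image"])
E
```

```text
time_s: 19.8
tool_pos: [0.4939, 0.29, 0.3245]
tool_rot: [27.2, 89.3, 27.4]
force: [0.1, 1.4, -0.2]
grip_width: 0.0659
t 19.8 pos [0.4939 0.29   0.3245] F [ 0.1  1.4 -0.2] w 65.9 q [15.0, 13.0, -57.0, 86.0, 11.0, 86.0, -41.0]
shift mm [  23.4 -333.2   74.6] turn [ 0.003  0.011 -0.006]
```

View pics/s3.png

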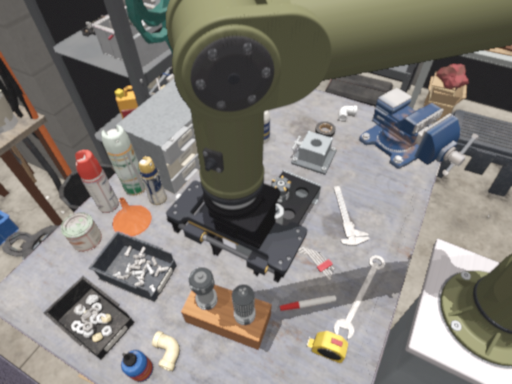

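```bash

python3 -m pendant '[[87,[0,-36,8],[0,0,0]],[87,[0,-72,16],[0,0,0]],[87,[0,-108,24],[0,0,0]],[87,[0,-144,32],[0,0,0]],[87,[0,-180,40],[0,0,0]],[87,[0,-216,48],[0,0,0]],[87,[0,-252,56],[0,0,0]],[87,[0,-285,64],[0,0,0]],[87,[0,-315,70],[0,0,0]],[87,[0,-332,74],[0,0,0]]]'
python3 -m pendant '[[87,[0,0,0],[0,0,0]],[87,[0,0,0],[0,0,0]],[87,[0,0,0],[0,0,0]],[87,[0,0,0],[0,0,0]]]'
python3 go.py 0.5698 -0.0428 0.30 0
python3 - <<'E'
from h import *
c=optics.read_camera("wrist"); W=cloud(c); cv2.imwrite("pics/w4.png",c["image"])
m=(np.hypot(W[...,0]-.5698,W[...,1]+.0428)<.032)&(np.abs(W[...,2]-.119)<.004)
q=W[m][:,:2]; print(len(q)); 
if len(q): print(cv2.minEnclosingCircle((q*1000).astype(np.float32)))
E
```

```text
time_s: 20.68
tool_pos: [0.5664, -0.0496, 0.3148]
tool_rot: [-148.2, 89.9, -148.3]
force: [1.1, -0.3, -0.8]
grip_width: 0.0868
time_s: 21.02
tool_pos: [0.5663, -0.0417, 0.3165]
tool_rot: [91.9, 90.0, 92.3]
force: [-0.2, 0.1, 0.0]
grip_width: 0.0866
t 21.02 pos [ 0.5663 -0.0417  0.3165] F [-0.2  0.1  0. ] w 86.6 q [41.0, 11.0, -45.0, 87.0, 8.0, 86.0, -4.0]
shift mm [16.5 -1.1  3.5] turn [ 0.007 -0.    -0.001]
1252
((570.0595703125, -42.6522331237793), 25.403165817260742)
```

View pics/w4.png

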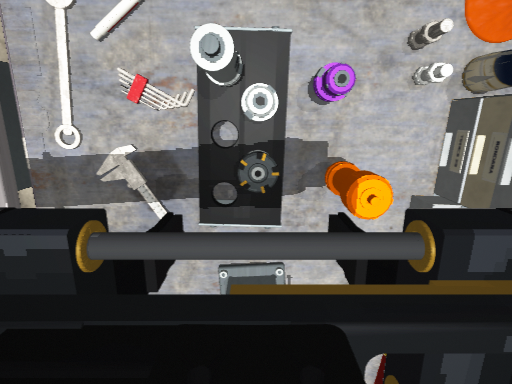

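```bash

python3 - <<'E'
from h import *
c=optics.read_camera("wrist"); W=cloud(c)
im=c["image"].astype(int); hs=cv2.cvtColor(c["image"],cv2.COLOR_BGR2HSV)
m=(hs[...,0]>5)&(hs[...,0]<20)&(hs[...,1]>180)&(W[...,0]<.76)&(W[...,1]>-.12)&(W[...,1]<0)&(W[...,2]<.25)
q=W[m]; print(len(q),np.nanpercentile(q,[1,50,99],axis=0).round(3))
for lo,hi in ((0,.05),(.05,.1),(.1,.15),(.15,.2)):
    s=q[(q[:,2]>lo)&(q[:,2]<hi)]; print(lo,len(s),s[:,:2].min(0).round(3) if len(s) else '',s[:,:2].max(0).round(3) if len(s) else '')
# rack pockets in depth
m=(np.abs(W[...,2]-.066)<.006)&(np.abs(W[...,0]-.547)<.075)&(np.abs(W[...,1])<.15)
print(cv2.minAreaRect((W[m][:,:2]*1000).astype(np.float32)))
k=np.where(m,255,0).astype(np.uint8)
cn,h=cv2.findContours(k,cv2.RETR_CCOMP,cv2.CHAIN_APPROX_NONE)
for i,cc in enumerate(cn):
    if h[0][i][3]>=0 and cv2.contourArea(cc)>60:
        p=np.array([onplane(c,u,v,.066)[:2] for u,v in cc[:,0]]).astype(np.float32)*1000
        e=cv2.minEnclosingCircle(p); f=cv2.fitEllipse(p); print("hole",np.round(e[0],1),round(e[1],1),np.round(f[0],1),np.round(f[1],1))
E
```

```text
1634 [[ 0.664 -0.081  0.062]
 [ 0.674 -0.05   0.156]
 [ 0.709 -0.034  0.18 ]]
0 5 [ 0.682 -0.08 ] [ 0.69  -0.051]
0.05 490 [ 0.666 -0.08 ] [ 0.707 -0.036]
0.1 235 [ 0.548 -0.073] [ 0.693 -0.034]
0.15 903 [ 0.663 -0.083] [ 0.713 -0.034]
((548.3742065429688, -0.446441650390625), (269.23663330078125, 120.31795501708984), 88.63407135009766)
hole [523.6 -82.6] 18.6 [523.5 -82.7] [35.3 36.1]
hole [571.6 -51.3] 32.0 [570.5 -51.3] [58.3 61.5]
hole [525.4   0.6] 18.8 [525.5   0.6] [36.1 36.6]
hole [571.9  42.8] 25.9 [572.3  42.3] [49.2 50. ]
```

```bash

python3 -m pendant '[[72,[0,0,2],[0.1,0,0]],[72,[0,0,2],[0.2,0,0]],[72,[0,0,2],[0.3,0,0]],[72,[0,0,2],[0.4,0,0]],[72,[0,0,2],[0.5,0,0]],[72,[0,0,2],[0.6,0,0]],[72,[0,0,2],[0.7,0,0]],[72,[0,0,2],[0.8,0,0]],[72,[0,0,2],[0.9,0,0]],[72,[0,0,2],[1.0,0,0]]]'
python3 go.py 0.570 -0.0427 0.25 -90
```

```text
time_s: 21.95
tool_pos: [0.5685, -0.0432, 0.3168]
tool_rot: [30.8, 90.0, -26.5]
force: [-0.1, 0.2, 0.5]
grip_width: 0.0723
t 21.95 pos [ 0.5685 -0.0432  0.3168] F [-0.1  0.2  0.5] w 72.3 q [36.0, 10.0, -39.0, 87.0, 6.0, 85.0, -61.0]
shift mm [66.8  1.5  0.4] turn [ 0.571  0.    -0.   ]
```

```bash

python3 -m pendant '[[72,[10,1,0],[0.1,0,0]],[72,[20,1,0],[0.2,0,0]],[72,[30,1,0],[0.3,0,0]],[72,[40,1,0],[0.4,0,0]],[72,[50,1,0],[0.5,0,0]],[72,[60,1,0],[0.57,0,0]],[72,[66,1,0],[0.57,0,0]],[72,[66,1,0],[0.57,0,0]],[72,[66,1,0],[0.57,0,0]]]'
python3 go.py 0.570 -0.0427 0.165 -90
python3 - <<'E'
from h import *
c=optics.read_camera("wrist"); cv2.imwrite("pics/w5.png",c["image"])
E
```

```text
time_s: 22.7
tool_pos: [0.5693, -0.0432, 0.2506]
tool_rot: [-92.5, 90.0, 177.9]
force: [-0.5, 0.5, 0.2]
grip_width: 0.072
t 22.7 pos [ 0.5693 -0.0432  0.2506] F [-0.5  0.5  0.2] w 72.0 q [33.0, 11.0, -36.0, 93.0, 7.0, 78.0, -93.0]
shift mm [85.6  0.7 -0.5] turn [ 0.007 -0.     0.   ]
```

View pics/w5.png

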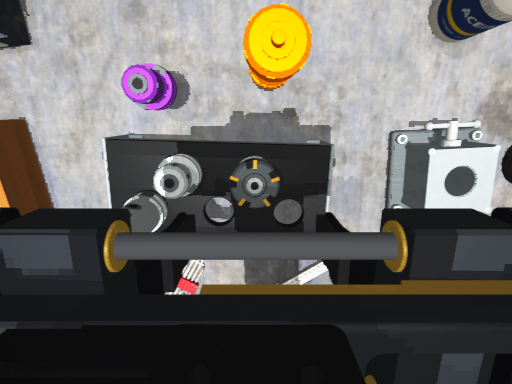

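```bash

python3 -m pendant '[[72,[25,0.5,-0.5],[0,0,0]],[72,[55,0.5,-0.5],[0,0,0]],[72,[85,0.5,-0.5],[0,0,0]],[72,[100,0.5,-0.5],[0,0,0]],[72,[100,0.5,-0.5],[0,0,0]],[72,[100,0.5,-0.5],[0,0,0]],[72,[100,0.5,-0.5],[0,0,0]]]'
python3 go.py 0.570 -0.0427 0.102 -90
```

```text
time_s: 23.33
tool_pos: [0.5712, -0.0433, 0.1525]
tool_rot: [84.4, 89.8, -5.3]
force: [-0.3, -0.5, -0.4]
grip_width: 0.072
t 23.33 pos [ 0.5712 -0.0433  0.1525] F [-0.3 -0.5 -0.4] w 72.0 q [32.0, 16.0, -35.0, 100.0, 10.0, 68.0, -96.0]
shift mm [50.5 -1.3 -0.6] turn [ 0.004  0.    -0.003]
```

```bash

python3 -m pendant '[[72,[15,-1,-0.5],[0,0,0]],[72,[30,-1,-0.5],[0,0,0]],[72,[44,-1,-0.5],[0,0,0]],[72,[50,-1,-0.5],[0,0,0]],[72,[50,-1,-0.5],[0,0,0]],[72,[50,-1,-0.5],[0,0,0]],[72,[50,-1,-0.5],[0,0,0]],[72,[50,-1,-0.5],[0,0,0]]]'
python3 go.py 0.570 -0.0427 0.102 -90
python3 - <<'E'
from h import *
c=optics.read_camera("scene"); cv2.imwrite("pics/s4.png",c["image"])
E
```

```text
time_s: 24.0
tool_pos: [0.5698, -0.0429, 0.1019]
tool_rot: [78.2, 89.9, -11.5]
force: [-0.6, -0.1, -0.4]
grip_width: 0.0719
t 24.0 pos [ 0.5698 -0.0429  0.1019] F [-0.6 -0.1 -0.4] w 71.9 q [31.0, 18.0, -35.0, 103.0, 12.0, 62.0, -97.0]
shift mm [-0.1  0.2 -0.2] turn [ 0.004  0.    -0.002]
```

View pics/s4.png

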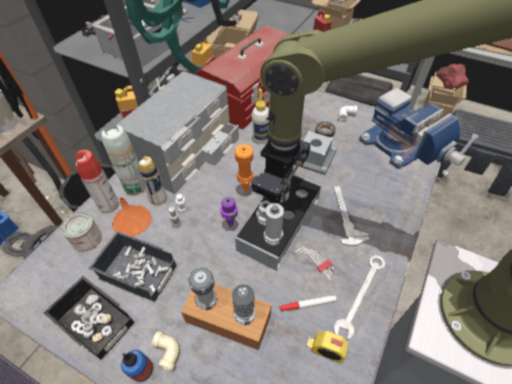

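```bash

python3 -m pendant '[[56,[0,0,0],[0,0,0]],[40,[0,0,0],[0,0,0]],[40,[0,0,0],[0,0,0]],[40,[0,0,0],[0,0,0]],[40,[0,0,0],[0,0,0]],[40,[0,0,0],[0,0,0]],[40,[0,0,0],[0,0,0]]]'
python3 go.py 0.570 -0.0427 0.26 -90
python3 -m pendant '[[40,[-10,0,0],[0,0,0]],[40,[-30,0,0],[0,0,0]],[40,[-60,0,0],[0,0,0]],[40,[-95,0,0],[0,0,0]],[40,[-130,0,0],[0,0,0]],[40,[-158,0,0],[0,0,0]],[40,[-158,0,0],[0,0,0]],[40,[-158,0,0],[0,0,0]]]'
python3 go.py 0.563 -0.282 0.26 -90
```

```text
time_s: 24.63
tool_pos: [0.5689, -0.0426, 0.1006]
tool_rot: [176.5, 90.0, 86.7]
force: [0.2, 0.6, 0.7]
grip_width: 0.0487
t 24.63 pos [ 0.5689 -0.0426  0.1006] F [0.2 0.6 0.7] w 48.7 q [31.0, 18.0, -35.0, 103.0, 12.0, 62.0, -97.0]
shift mm [-1.594e+02  1.100e+00  1.000e-01] turn [ 0.004 -0.    -0.   ]
time_s: 25.3
tool_pos: [0.5692, -0.043, 0.2595]
tool_rot: [66.5, 89.9, -23.3]
force: [-0.9, -0.9, -7.2]
grip_width: 0.0488
t 25.3 pos [ 0.5692 -0.043   0.2595] F [-0.9 -0.9 -7.2] w 48.8 q [33.0, 11.0, -36.0, 92.0, 7.0, 79.0, -93.0]
shift mm [ -0.3  -7.1 239. ] turn [ 0.004  0.001 -0.002]
```

```bash
cat > fix.py <<'E'
from h import *
import sys
for n in ("wrist","top"):
    c=optics.read_camera(n); W=cloud(c); cv2.imwrite("pics/"+n+sys.argv[1],c["image"])
    m=(np.abs(W[...,2]-.066)<.006)&(np.abs(W[...,0]-.563)<.06)&(np.abs(W[...,1]+.282)<.06)
    print(n,cv2.minAreaRect((W[m][:,:2]*1000).astype(np.float32)),np.median(W[m][:,2]))
    k=np.where(m,255,0).astype(np.uint8)
    cn,h=cv2.findContours(k,cv2.RETR_CCOMP,cv2.CHAIN_APPROX_NONE)
    for i,cc in enumerate(cn):
        if h[0][i][3]>=0 and cv2.contourArea(cc)>30:
            p=np.array([onplane(c,u,v,.066)[:2] for u,v in cc[:,0]]).astype(np.float32)*1000
            e=cv2.minEnclosingCircle(p); f=cv2.fitEllipse(p); print("hole",np.round(e[0],1),round(e[1],1),np.round(f[0],1),np.round(f[1],1))
E
python3 fix.py f1.png
```

```text
wrist ((563.2747802734375, -284.0239562988281), (82.39762115478516, 82.50672912597656), 3.2914905548095703) 0.06629352219683926
hole [ 564.2 -282.1] 18.3 [ 564.2 -281.8] [33.2 35.8]
top ((561.7696533203125, -281.5846252441406), (80.55673217773438, 83.14364624023438), 2.2304530143737793) 0.06392410545351934
hole [ 560.3 -282.3] 21.9 [ 560.9 -280.6] [37.7 39.6]
```

View pics/wristf1.png

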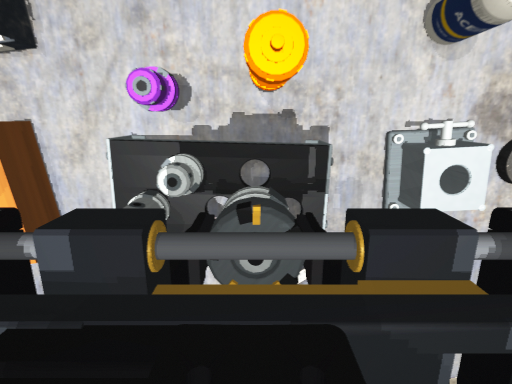

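```bash

python3 -m pendant '[[40,[0,-8,25],[0,0,0]],[40,[0,-17,55],[0,0,0]],[40,[0,-26,90],[0,0,0]],[40,[0,-35,125],[0,0,0]],[40,[0,-44,155],[0,0,0]],[40,[0,-50,175],[0,0,0]],[40,[0,-50,190],[0,0,0]],[40,[0,-50,190],[0,0,0]],[40,[0,-50,190],[0,0,0]],[40,[0,-50,190],[0,0,0]]]'
python3 go.py 0.564 -0.282 0.26 -90
python3 fix.py f2.png
```

```text
time_s: 26.23
tool_pos: [0.52, -0.2308, 0.2574]
tool_rot: [-154.0, 89.8, 116.4]
force: [0.2, 0.5, -6.1]
grip_width: 0.0489
t 26.23 pos [ 0.52   -0.2308  0.2574] F [ 0.2  0.5 -6.1] w 48.9 q [47.0, 10.0, -29.0, 93.0, 5.0, 79.0, -72.0]
shift mm [-2.8 43.7 51.5] turn [ 0.006 -0.003  0.001]
wrist ((563.53857421875, -284.3256530761719), (81.71148681640625, 81.54072570800781), 3.5399458408355713) 0.06655328528420651
hole [ 564.  -283.5] 18.6 [ 563.9 -283.6] [35.7 36.2]
top ((525.2855834960938, -275.4301452636719), (6.039222240447998, 64.38238525390625), 3.8278684616088867) 0.06402015945168693
```

View pics/wristf2.png

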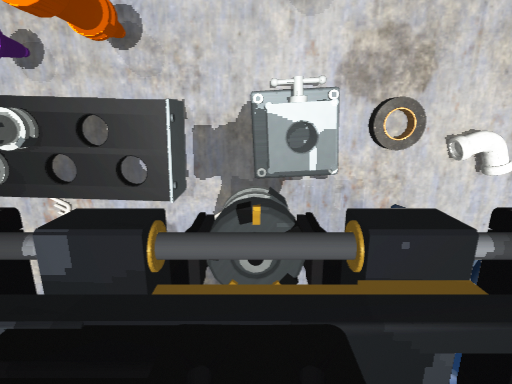

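```bash

python3 -m pendant '[[40,[0,20,25],[0,0,0]],[40,[0,40,48],[0,0,0]],[40,[0,44,53],[0,0,0]],[40,[0,44,53],[0,0,0]],[40,[0,44,53],[0,0,0]],[40,[0,44,53],[0,0,0]],[40,[0,44,53],[0,0,0]]]'
python3 go.py 0.564 -0.2835 0.17 -90
```

```text
time_s: 26.92
tool_pos: [0.5638, -0.2842, 0.2589]
tool_rot: [179.2, 90.0, 89.5]
force: [-0.6, -0.3, -5.5]
grip_width: 0.0485
t 26.92 pos [ 0.5638 -0.2842  0.2589] F [-0.6 -0.3 -5.5] w 48.5 q [46.0, 18.0, -27.0, 84.0, 8.0, 81.0, -71.0]
shift mm [88.9  0.2 -0.7] turn [ 0.006 -0.    -0.   ]
```

```bash

python3 -m pendant '[[40,[20,0,-0.5],[0,0,0]],[40,[45,0,-0.5],[0,0,0]],[40,[70,0,-0.5],[0,0,0]],[40,[85,0,-0.5],[0,0,0]],[40,[88,0,-0.5],[0,0,0]],[40,[88,0,-0.5],[0,0,0]],[40,[88,0,-0.5],[0,0,0]],[40,[88,0,-0.5],[0,0,0]]]'
python3 go.py 0.564 -0.2835 0.102 -90
```

```text
time_s: 27.58
tool_pos: [0.5649, -0.2856, 0.1727]
tool_rot: [60.4, 89.8, -29.4]
force: [0.7, 0.4, -4.4]
grip_width: 0.0489
t 27.58 pos [ 0.5649 -0.2856  0.1727] F [ 0.7  0.4 -4.4] w 48.9 q [46.0, 21.0, -27.0, 90.0, 10.0, 71.0, -72.0]
shift mm [70.7 -1.1 -2.2] turn [ 0.004  0.002 -0.003]
```

```bash

python3 -m pendant '[[40,[5,-0.5,-2],[0,0,0]],[40,[15,-0.5,-2],[0,0,0]],[40,[25,-0.5,-2],[0,0,0]],[40,[35,-0.5,-2],[0,0,0]],[40,[43,-0.5,-2],[0,0,0]],[40,[43,-0.5,-2],[0,0,0]],[40,[43,-0.5,-2],[0,0,0]]]'
python3 go.py 0.564 -0.2835 0.102 -90
```

```text
time_s: 28.17
tool_pos: [0.5627, -0.2832, 0.1263]
tool_rot: [-119.9, 89.9, 150.4]
force: [0.5, 0.7, -5.3]
grip_width: 0.0487
t 28.17 pos [ 0.5627 -0.2832  0.1263] F [ 0.5  0.7 -5.3] w 48.7 q [45.0, 23.0, -26.0, 93.0, 11.0, 67.0, -73.0]
shift mm [24.3  1.4  0.3] turn [ 0.004 -0.001  0.002]
```

```bash

python3 -m pendant '[[40,[6,1,0],[0,0,0]],[40,[12,1,0],[0,0,0]],[40,[18,1,0],[0,0,0]],[40,[22,1,0],[0,0,0]],[40,[24,1,0],[0,0,0]],[40,[24,1,0],[0,0,0]],[40,[24,1,0],[0,0,0]],[40,[24,1,0],[0,0,0]]]'
python3 go.py 0.564 -0.2835 0.102 -90
```

```text
time_s: 28.83
tool_pos: [0.5645, -0.2835, 0.1039]
tool_rot: [59.0, 90.0, -30.8]
force: [-0.6, 0.5, -5.2]
grip_width: 0.0487
t 28.83 pos [ 0.5645 -0.2835  0.1039] F [-0.6  0.5 -5.2] w 48.7 q [45.0, 24.0, -26.0, 94.0, 11.0, 65.0, -74.0]
shift mm [ 1.9 -0.5 -0. ] turn [ 0.004  0.    -0.001]
```

```bash

python3 -m pendant '[[40,[2,0,0],[0,0,0]],[40,[4,0,0],[0,0,0]],[40,[4,0,0],[0,0,0]],[40,[4,0,0],[0,0,0]],[40,[4,0,0],[0,0,0]]]'
python3 go.py 0.564 -0.2835 0.102 -90
```

```text
time_s: 29.25
tool_pos: [0.5649, -0.2836, 0.1006]
tool_rot: [58.8, 89.9, -31.0]
force: [-0.2, -1.1, 2.8]
grip_width: 0.0489
t 29.25 pos [ 0.5649 -0.2836  0.1006] F [-0.2 -1.1  2.8] w 48.9 q [45.0, 24.0, -26.0, 94.0, 12.0, 64.0, -74.0]
shift mm [-1.4 -0.9 -0.1] turn [ 0.004  0.001 -0.001]
```

```bash

python3 -m pendant '[[60,[0,0,0],[0,0,0]],[72,[0,0,0],[0,0,0]],[72,[0,0,0],[0,0,0]],[72,[0,0,0],[0,0,0]],[72,[-15,0,0],[0,0,0]],[72,[-45,0,0],[0,0,0]],[72,[-80,0,0],[0,0,0]],[72,[-120,0,0],[0,0,0]],[72,[-160,0,0],[0,0,0]],[72,[-200,0,0],[0,0,0]]]'
python3 -m pendant '[[80,[-10,0,0],[-0.1,0,0]],[80,[-10,0,0],[-0.2,0,0]],[80,[-10,0,0],[-0.3,0,0]]]'
python3 go.py 0.4917 0.2872 0.32 0
python3 - <<'E'
from h import *
c=optics.read_camera("wrist"); cv2.imwrite("pics/w6.png",c["image"]); W=cloud(c)
m=(np.hypot(W[...,0]-.564,W[...,1]+.2835)<.035)&(np.abs(W[...,2]-.119)<.006); q=W[m]
print(len(q)); 
if len(q): print(cv2.minEnclosingCircle((q[:,:2]*1000).astype(np.float32)),np.percentile(q[:,2],[5,50,95]))
E
```

```text
time_s: 30.08
tool_pos: [0.564, -0.2832, 0.3014]
tool_rot: [14.9, 90.0, -74.8]
force: [0.8, 0.0, 0.1]
grip_width: 0.0715
time_s: 30.33
tool_pos: [0.565, -0.2836, 0.3114]
tool_rot: [40.1, 89.8, -32.2]
force: [-0.4, -0.2, -0.8]
grip_width: 0.0785
t 30.33 pos [ 0.565  -0.2836  0.3114] F [-0.4 -0.2 -0.8] w 78.5 q [47.0, 17.0, -30.0, 79.0, 8.0, 86.0, -54.0]
shift mm [  -9.8  103.6 -566. ] turn [-1.262  0.003 -0.   ]
1346
((565.9454345703125, -284.58123779296875), 25.353769302368164) [0.11541819 0.11858149 0.12052107]
```

View pics/w6.png

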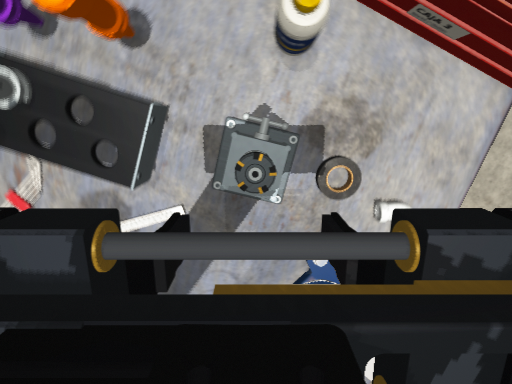

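```bash

python3 -m pendant '[[66,[-5,7,-37],[-0.08,0,0]],[66,[-10,14,-74],[-0.16,0,0]],[66,[-10,21,-111],[-0.24,0,0]],[66,[-10,28,-148],[-0.32,0,0]],[66,[-10,35,-185],[-0.4,0,0]],[66,[-10,42,-222],[-0.48,0,0]],[66,[-10,49,-259],[-0.56,0,0]],[66,[-10,56,-296],[-0.64,0,0]],[66,[-10,63,-333],[-0.72,0,0]],[66,[-10,63,-345],[-0.8,0,0]]]'
python3 go.py 0.4917 0.2872 0.32 0
```

```text
time_s: 31.22
tool_pos: [0.5198, 0.0722, 0.3199]
tool_rot: [102.6, 89.9, 76.4]
force: [-0.5, 0.4, -0.0]
grip_width: 0.0656
t 31.22 pos [0.5198 0.0722 0.3199] F [-0.5  0.4 -0. ] w 65.6 q [34.0, 4.0, -47.0, 92.0, 3.0, 85.0, -39.0]
shift mm [   0.4  180.6 -120. ] turn [-0.456  0.    -0.003]
```

```bash

python3 -m pendant '[[66,[0,29,-19],[-0.08,0,0]],[66,[0,58,-38],[-0.16,0,0]],[66,[0,87,-57],[-0.24,0,0]],[66,[0,116,-76],[-0.32,0,0]],[66,[0,145,-95],[-0.4,0,0]],[66,[0,170,-112],[-0.45,0,0]],[66,[0,180,-120],[-0.456,0,0]],[66,[0,180,-120],[-0.456,0,0]],[66,[0,180,-120],[-0.456,0,0]],[66,[0,180,-120],[-0.456,0,0]]]'
python3 go.py 0.4917 0.2872 0.23 0
```

```text
time_s: 32.05
tool_pos: [0.4958, 0.2778, 0.3192]
tool_rot: [-91.0, 89.9, -91.8]
force: [0.3, 0.0, 0.0]
grip_width: 0.066
t 32.05 pos [0.4958 0.2778 0.3192] F [0.3 0.  0. ] w 66.0 q [17.0, 13.0, -57.0, 86.0, 11.0, 87.0, -41.0]
shift mm [89.2  9.5 -4.2] turn [-0.014 -0.     0.001]
```

```bash

python3 -m pendant '[[66,[0,0,0],[0,0,0]],[66,[0,0,0],[0,0,0]],[66,[0,0,0],[0,0,0]],[66,[0,0,0],[0,0,0]]]'
python3 go.py 0.4917 0.2872 0.23 0
```

```text
time_s: 32.38
tool_pos: [0.4954, 0.2786, 0.3196]
tool_rot: [-56.3, 90.0, -57.1]
force: [-0.1, 0.1, 0.1]
grip_width: 0.0656
t 32.38 pos [0.4954 0.2786 0.3196] F [-0.1  0.1  0.1] w 65.6 q [17.0, 13.0, -57.0, 86.0, 11.0, 87.0, -41.0]
shift mm [89.6  8.6 -3.9] turn [-0.013  0.     0.   ]
```

```bash

python3 -m pendant '[[66,[10,8.5,-4],[-0.013,0,0]],[66,[40,8.5,-4],[-0.013,0,0]],[66,[70,8.5,-4],[-0.013,0,0]],[66,[88,8.5,-4],[-0.013,0,0]],[66,[88,8.5,-4],[-0.013,0,0]],[66,[88,8.5,-4],[-0.013,0,0]],[66,[88,8.5,-4],[-0.013,0,0]],[66,[88,8.5,-4],[-0.013,0,0]]]'
python3 go.py 0.4917 0.2872 0.158 0
```

```text
time_s: 33.05
tool_pos: [0.4918, 0.2889, 0.2332]
tool_rot: [30.1, 89.8, 30.3]
force: [-1.0, -0.4, -0.3]
grip_width: 0.0662
t 33.05 pos [0.4918 0.2889 0.2332] F [-1.  -0.4 -0.3] w 66.2 q [15.0, 16.0, -57.0, 94.0, 14.0, 77.0, -43.0]
shift mm [75.2 -1.8 -0.3] turn [ 0.002  0.002 -0.001]
```

```bash

python3 -m pendant '[[66,[15,-1,0],[0,0,0]],[66,[35,-1,0],[0,0,0]],[66,[55,-1,0],[0,0,0]],[66,[72,-1,0],[0,0,0]],[66,[72,-1,0],[0,0,0]],[66,[72,-1,0],[0,0,0]],[66,[72,-1,0],[0,0,0]],[66,[72,-1,0],[0,0,0]],[66,[72,-1,0],[0,0,0]]]'
python3 go.py 0.4917 0.2872 0.158 0
```

```text
time_s: 33.8
tool_pos: [0.4919, 0.2875, 0.161]
tool_rot: [21.4, 89.9, 21.5]
force: [-0.4, -0.3, 0.4]
grip_width: 0.0655
t 33.8 pos [0.4919 0.2875 0.161 ] F [-0.4 -0.3  0.4] w 65.5 q [13.0, 20.0, -55.0, 99.0, 17.0, 70.0, -46.0]
shift mm [ 3.  -0.3 -0.2] turn [ 0.002  0.002 -0.001]
```

```bash

python3 -m pendant '[[56,[2,0,0],[0,0,0]],[36,[2,0,0],[0,0,0]],[36,[2,0,0],[0,0,0]],[36,[2,0,0],[0,0,0]],[36,[2,0,0],[0,0,0]],[36,[2,0,0],[0,0,0]],[36,[2,0,0],[0,0,0]]]'
python3 go.py 0.4917 0.2872 0.37 0
python3 -m pendant '[[36,[-15,0,0],[0,0,0]],[36,[-40,0,0],[0,0,0]],[36,[-75,0,0],[0,0,0]],[36,[-110,0,0],[0,0,0]],[36,[-145,0,0],[0,0,0]],[36,[-180,0,0],[0,0,0]],[36,[-213,0,0],[0,0,0]],[36,[-213,0,0],[0,0,0]],[36,[-213,0,0],[0,0,0]]]'
python3 go.py 0.5252 0.0004 0.37 0
```

```text
time_s: 34.38
tool_pos: [0.4915, 0.2869, 0.1576]
tool_rot: [6.2, 90.0, 6.3]
force: [1.4, 0.6, -0.2]
grip_width: 0.0433
t 34.38 pos [0.4915 0.2869 0.1576] F [ 1.4  0.6 -0.2] w 43.3 q [13.0, 20.0, -55.0, 99.0, 17.0, 70.0, -46.0]
shift mm [-212.4    0.3    0.3] turn [ 0.002  0.001 -0.   ]
time_s: 35.13
tool_pos: [0.4911, 0.2875, 0.371]
tool_rot: [36.4, 89.9, 36.6]
force: [0.1, -0.3, -5.9]
grip_width: 0.0434
t 35.13 pos [0.4911 0.2875 0.371 ] F [ 0.1 -0.3 -5.9] w 43.4 q [15.0, 13.0, -58.0, 81.0, 11.0, 92.0, -41.0]
shift mm [   0.8 -287.2   33.4] turn [ 0.003  0.001 -0.001]
```

```bash

python3 -m pendant '[[36,[0,-25,3],[0,0,0]],[36,[0,-60,7],[0,0,0]],[36,[0,-95,11],[0,0,0]],[36,[0,-130,15],[0,0,0]],[36,[0,-165,19],[0,0,0]],[36,[0,-200,23],[0,0,0]],[36,[0,-235,27],[0,0,0]],[36,[0,-265,31],[0,0,0]],[36,[0,-285,33],[0,0,0]],[36,[0,-287,34],[0,0,0]]]'
python3 -m pendant '[[36,[0,0,0],[0,0,0]],[36,[0,0,0],[0,0,0]],[36,[0,0,0],[0,0,0]],[36,[0,0,0],[0,0,0]]]'
python3 go.py 0.525 0.0003 0.23 0
```

```text
time_s: 35.97
tool_pos: [0.5247, -0.0073, 0.3668]
tool_rot: [-159.5, 89.6, -159.9]
force: [-0.7, -0.7, -4.4]
grip_width: 0.0433
time_s: 36.3
tool_pos: [0.5253, 0.0017, 0.37]
tool_rot: [164.9, 89.9, 165.1]
force: [-0.6, -0.2, -4.7]
grip_width: 0.0437
t 36.3 pos [0.5253 0.0017 0.37  ] F [-0.6 -0.2 -4.7] w 43.7 q [41.0, 4.0, -47.0, 87.0, 3.0, 91.0, -5.0]
shift mm [140.   -1.5  -0.2] turn [ 0.005 -0.001 -0.   ]
```

```bash

python3 -m pendant '[[36,[30,-1,0],[0,0,0]],[36,[65,-1,0],[0,0,0]],[36,[100,-1,0],[0,0,0]],[36,[125,-1,0],[0,0,0]],[36,[137,-1,0],[0,0,0]],[36,[137,-1,0],[0,0,0]],[36,[137,-1,0],[0,0,0]],[36,[137,-1,0],[0,0,0]],[36,[137,-1,0],[0,0,0]],[36,[137,-1,0],[0,0,0]]]'
python3 go.py 0.525 0.0003 0.158 0
```

```text
time_s: 37.13
tool_pos: [0.5268, -0.0009, 0.2352]
tool_rot: [-10.3, 89.8, -10.1]
force: [-0.3, -0.2, -5.2]
grip_width: 0.0431
t 37.13 pos [ 0.5268 -0.0009  0.2352] F [-0.3 -0.2 -5.2] w 43.1 q [41.0, 7.0, -47.0, 100.0, 5.0, 76.0, -7.0]
shift mm [77.2  1.2 -2. ] turn [0.002 0.003 0.001]
```

```bash

python3 -m pendant '[[36,[5,1,-1.5],[0,0,0]],[36,[15,1,-1.5],[0,0,0]],[36,[25,1,-1.5],[0,0,0]],[36,[35,1,-1.5],[0,0,0]],[36,[45,1,-1.5],[0,0,0]],[36,[45,1,-1.5],[0,0,0]],[36,[45,1,-1.5],[0,0,0]]]'
python3 go.py 0.525 0.0003 0.158 0
```

```text
time_s: 37.72
tool_pos: [0.5236, 0.0, 0.1874]
tool_rot: [165.9, 89.9, 166.0]
force: [0.6, -0.6, -4.2]
grip_width: 0.0435
t 37.72 pos [0.5236 0.     0.1874] F [ 0.6 -0.6 -4.2] w 43.5 q [40.0, 9.0, -46.0, 104.0, 7.0, 71.0, -8.0]
shift mm [29.4  0.3  1.5] turn [ 0.002 -0.002 -0.001]
```

```bash

python3 -m pendant '[[36,[6,0.5,1],[0,0,0]],[36,[12,0.5,1],[0,0,0]],[36,[18,0.5,1],[0,0,0]],[36,[23,0.5,1],[0,0,0]],[36,[27,0.5,1],[0,0,0]],[36,[29,0.5,1],[0,0,0]],[36,[29,0.5,1],[0,0,0]],[36,[29,0.5,1],[0,0,0]],[36,[29,0.5,1],[0,0,0]]]'
python3 go.py 0.525 0.0003 0.158 0
python3 -m pendant '[[36,[1.5,0,0],[0,0,0]],[36,[3,0,0],[0,0,0]],[36,[3,0,0],[0,0,0]],[36,[3,0,0],[0,0,0]],[36,[3,0,0],[0,0,0]]]'
python3 go.py 0.525 0.0003 0.158 0
```

```text
time_s: 38.47
tool_pos: [0.5255, 0.0006, 0.1598]
tool_rot: [-13.8, 90.0, -13.7]
force: [-0.2, 0.6, -6.1]
grip_width: 0.0435
t 38.47 pos [0.5255 0.0006 0.1598] F [-0.2  0.6 -6.1] w 43.5 q [39.0, 11.0, -46.0, 105.0, 8.0, 67.0, -9.0]
shift mm [ 1.8 -0.3 -0.5] turn [0.002 0.001 0.   ]
time_s: 38.88
tool_pos: [0.5258, 0.0005, 0.1575]
tool_rot: [-24.0, 89.9, -23.9]
force: [-1.8, -0.6, 4.2]
grip_width: 0.043
t 38.88 pos [5.258e-01 5.000e-04 1.575e-01] F [-1.8 -0.6  4.2] w 43.0 q [39.0, 11.0, -46.0, 105.0, 8.0, 67.0, -10.0]
shift mm [-0.5 -0.2 -0.8] turn [0.002 0.001 0.001]
```

Seated. Release and go for the collet chuck.

```bash

python3 -m pendant '[[56,[0,0,0],[0,0,0]],[72,[0,0,0],[0,0,0]],[72,[0,0,0],[0,0,0]],[72,[0,0,0],[0,0,0]],[72,[-15,0,0],[0,0,0]],[72,[-45,0,0],[0,0,0]],[72,[-80,0,0],[0,0,0]],[72,[-120,0,0],[0,0,0]],[72,[-160,0,0],[0,0,0]],[72,[-160,0,0],[0,0,0]]]'
python3 go.py 0.581 0.300 0.32 0
```

```text
time_s: 39.72
tool_pos: [0.5288, 0.0012, 0.3244]
tool_rot: [-7.3, 89.3, -7.2]
force: [1.1, 0.3, 0.3]
grip_width: 0.0723
t 39.72 pos [0.5288 0.0012 0.3244] F [1.1 0.3 0.3] w 72.3 q [42.0, 4.0, -47.0, 92.0, 3.0, 85.0, -5.0]
shift mm [  4.6 298.7  52.8] turn [0.002 0.013 0.002]
```

```bash

python3 -m pendant '[[72,[0,35,6],[0,0,0]],[72,[0,70,13],[0,0,0]],[72,[0,105,19],[0,0,0]],[72,[0,140,26],[0,0,0]],[72,[0,175,32],[0,0,0]],[72,[0,210,38],[0,0,0]],[72,[0,245,44],[0,0,0]],[72,[0,280,50],[0,0,0]],[72,[0,300,54],[0,0,0]],[72,[0,300,54],[0,0,0]]]'
python3 -m pendant '[[72,[0,0,0],[0,0,0]],[72,[0,0,0],[0,0,0]],[72,[0,0,0],[0,0,0]],[72,[0,0,0],[0,0,0]]]'
python3 go.py 0.581 0.300 0.23 0
```

```text
time_s: 40.55
tool_pos: [0.5767, 0.3069, 0.3152]
tool_rot: [121.3, 89.7, 121.9]
force: [-1.3, -0.3, -0.9]
grip_width: 0.0721
time_s: 40.88
tool_pos: [0.5793, 0.2988, 0.3166]
tool_rot: [-59.0, 89.9, -59.0]
force: [-0.7, 1.4, -0.1]
grip_width: 0.0717
t 40.88 pos [0.5793 0.2988 0.3166] F [-0.7  1.4 -0.1] w 71.7 q [8.0, 25.0, -53.0, 74.0, 20.0, 90.0, -43.0]
shift mm [86.6  1.3  1.7] turn [-0.001  0.001  0.001]
```

```bash

python3 -m pendant '[[72,[30,1,1],[0,0,0]],[72,[60,1,1],[0,0,0]],[72,[85,1,1],[0,0,0]],[72,[85,1,1],[0,0,0]],[72,[85,1,1],[0,0,0]],[72,[85,1,1],[0,0,0]],[72,[85,1,1],[0,0,0]]]'
python3 go.py 0.581 0.300 0.158 0
```

```text
time_s: 41.47
tool_pos: [0.5806, 0.3021, 0.234]
tool_rot: [26.7, 89.8, 26.8]
force: [-0.4, -0.3, 0.6]
grip_width: 0.072
t 41.47 pos [0.5806 0.3021 0.234 ] F [-0.4 -0.3  0.6] w 72.0 q [8.0, 27.0, -52.0, 82.0, 22.0, 81.0, -44.0]
shift mm [76.  -2.2  0.1] turn [ 0.001  0.003 -0.002]
```

```bash

python3 -m pendant '[[72,[15,-1.5,0],[0,0,0]],[72,[35,-1.5,0],[0,0,0]],[72,[55,-1.5,0],[0,0,0]],[72,[73,-1.5,0],[0,0,0]],[72,[73,-1.5,0],[0,0,0]],[72,[73,-1.5,0],[0,0,0]],[72,[73,-1.5,0],[0,0,0]],[72,[73,-1.5,0],[0,0,0]],[72,[73,-1.5,0],[0,0,0]]]'
python3 go.py 0.581 0.300 0.157 0
```

```text
time_s: 42.22
tool_pos: [0.5803, 0.3007, 0.1603]
tool_rot: [24.3, 89.9, 24.5]
force: [-0.2, -0.2, 0.3]
grip_width: 0.0719
t 42.22 pos [0.5803 0.3007 0.1603] F [-0.2 -0.2  0.3] w 71.9 q [8.0, 30.0, -51.0, 87.0, 24.0, 74.0, -46.0]
shift mm [ 3.3 -0.8  0.6] turn [ 0.002  0.002 -0.001]
```

```bash

python3 -m pendant '[[60,[2,-0.5,0.5],[0,0,0]],[40,[2,-0.5,0.5],[0,0,0]],[40,[2,-0.5,0.5],[0,0,0]],[40,[2,-0.5,0.5],[0,0,0]],[40,[2,-0.5,0.5],[0,0,0]],[40,[2,-0.5,0.5],[0,0,0]],[40,[2,-0.5,0.5],[0,0,0]]]'
python3 go.py 0.581 0.300 0.37 0
python3 -m pendant '[[40,[-15,0,0],[0,0,0]],[40,[-40,0,0],[0,0,0]],[40,[-75,0,0],[0,0,0]],[40,[-110,0,0],[0,0,0]],[40,[-145,0,0],[0,0,0]],[40,[-180,0,0],[0,0,0]],[40,[-213,0,0],[0,0,0]],[40,[-213,0,0],[0,0,0]],[40,[-213,0,0],[0,0,0]]]'
python3 go.py 0.5233 -0.0833 0.37 0
```

```text
time_s: 42.8
tool_pos: [0.5807, 0.2995, 0.1567]
tool_rot: [8.7, 89.9, 8.8]
force: [1.8, -0.1, -0.4]
grip_width: 0.0491
t 42.8 pos [0.5807 0.2995 0.1567] F [ 1.8 -0.1 -0.4] w 49.1 q [8.0, 30.0, -51.0, 87.0, 24.0, 74.0, -46.0]
shift mm [-213.3    0.5    0.5] turn [ 0.002  0.001 -0.   ]
time_s: 43.55
tool_pos: [0.5796, 0.3006, 0.3709]
tool_rot: [47.8, 89.9, 48.0]
force: [0.0, -0.0, -8.0]
grip_width: 0.0493
t 43.55 pos [0.5796 0.3006 0.3709] F [ 0. -0. -8.] w 49.3 q [6.0, 25.0, -53.0, 68.0, 20.0, 96.0, -42.0]
shift mm [ 3.000e-01 -3.837e+02 -5.750e+01] turn [ 0.003  0.001 -0.001]
```

```bash

python3 -m pendant '[[40,[0,-25,-4],[0,0,0]],[40,[0,-60,-9],[0,0,0]],[40,[0,-96,-14],[0,0,0]],[40,[0,-132,-20],[0,0,0]],[40,[0,-168,-25],[0,0,0]],[40,[0,-204,-30],[0,0,0]],[40,[0,-240,-36],[0,0,0]],[40,[0,-276,-41],[0,0,0]],[40,[0,-310,-46],[0,0,0]],[40,[0,-340,-51],[0,0,0]]]'
python3 -m pendant '[[40,[0,0,0],[0,0,0]],[40,[0,0,0],[0,0,0]],[40,[0,0,0],[0,0,0]]]'
python3 go.py 0.5233 -0.0833 0.37 0
```

```text
time_s: 44.38
tool_pos: [0.5275, -0.0436, 0.3664]
tool_rot: [-177.8, 89.7, -177.8]
force: [0.6, -0.7, -6.9]
grip_width: 0.0494
time_s: 44.63
tool_pos: [0.5286, -0.0401, 0.3672]
tool_rot: [158.6, 89.7, 158.7]
force: [0.1, 0.8, -6.4]
grip_width: 0.0493
t 44.63 pos [ 0.5286 -0.0401  0.3672] F [ 0.1  0.8 -6.4] w 49.3 q [46.0, 5.0, -47.0, 86.0, 4.0, 91.0, -1.0]
shift mm [ -2.8 -43.1  -5.4] turn [ 0.002 -0.004 -0.002]
```

```bash

python3 -m pendant '[[40,[0,-20,-3],[0,0,0]],[40,[0,-40,-5],[0,0,0]],[40,[0,-43,-5],[0,0,0]],[40,[0,-43,-5],[0,0,0]],[40,[0,-43,-5],[0,0,0]],[40,[0,-43,-5],[0,0,0]],[40,[0,-43,-5],[0,0,0]]]'
python3 go.py 0.5233 -0.0833 0.23 0
```

```text
time_s: 45.22
tool_pos: [0.525, -0.0816, 0.3693]
tool_rot: [117.6, 90.0, 117.9]
force: [-0.1, 0.0, -6.9]
grip_width: 0.049
t 45.22 pos [ 0.525  -0.0816  0.3693] F [-0.1  0.  -6.9] w 49.0 q [49.0, 5.0, -45.0, 86.0, 3.0, 91.0, 4.0]
shift mm [139.3  -1.8  -1.7] turn [ 0.005 -0.    -0.001]
```

```bash

python3 -m pendant '[[40,[30,-1.5,-1.5],[0,0,0]],[40,[65,-1.5,-1.5],[0,0,0]],[40,[100,-1.5,-1.5],[0,0,0]],[40,[125,-1.5,-1.5],[0,0,0]],[40,[137,-1.5,-1.5],[0,0,0]],[40,[137,-1.5,-1.5],[0,0,0]],[40,[137,-1.5,-1.5],[0,0,0]],[40,[137,-1.5,-1.5],[0,0,0]],[40,[137,-1.5,-1.5],[0,0,0]],[40,[137,-1.5,-1.5],[0,0,0]]]'
python3 go.py 0.5233 -0.0833 0.157 0
```

```text
time_s: 46.05
tool_pos: [0.5245, -0.085, 0.2343]
tool_rot: [-18.5, 89.8, -18.4]
force: [-0.9, -0.1, -6.5]
grip_width: 0.0491
t 46.05 pos [ 0.5245 -0.085   0.2343] F [-0.9 -0.1 -6.5] w 49.1 q [49.0, 7.0, -45.0, 99.0, 5.0, 76.0, 2.0]
shift mm [77.3  1.8 -1.4] turn [0.002 0.003 0.001]
```

```bash

python3 -m pendant '[[40,[5,1.5,-1],[0,0,0]],[40,[15,1.5,-1],[0,0,0]],[40,[25,1.5,-1],[0,0,0]],[40,[35,1.5,-1],[0,0,0]],[40,[45,1.5,-1],[0,0,0]],[40,[45,1.5,-1],[0,0,0]],[40,[45,1.5,-1],[0,0,0]]]'
python3 go.py 0.5233 -0.0833 0.157 0
```

```text
time_s: 46.63
tool_pos: [0.5217, -0.0834, 0.1864]
tool_rot: [159.0, 89.9, 159.1]
force: [0.4, 0.7, -6.6]
grip_width: 0.0492
t 46.63 pos [ 0.5217 -0.0834  0.1864] F [ 0.4  0.7 -6.6] w 49.2 q [48.0, 9.0, -45.0, 103.0, 7.0, 71.0, 1.0]
shift mm [29.4  0.1  1.7] turn [ 0.002 -0.002 -0.001]
```

```bash

python3 -m pendant '[[40,[6,0,1],[0,0,0]],[40,[12,0,1],[0,0,0]],[40,[18,0,1],[0,0,0]],[40,[23,0,1],[0,0,0]],[40,[26,0,1],[0,0,0]],[40,[28,0,1],[0,0,0]],[40,[28,0,1],[0,0,0]],[40,[28,0,1],[0,0,0]],[40,[28,0,1],[0,0,0]]]'
python3 go.py 0.5233 -0.0833 0.157 0
python3 -m pendant '[[40,[1.5,0,0],[0,0,0]],[40,[3,0,0],[0,0,0]],[40,[3,0,0],[0,0,0]],[40,[3,0,0],[0,0,0]],[40,[3,0,0],[0,0,0]]]'
python3 go.py 0.5233 -0.0833 0.157 0
```

```text
time_s: 47.38
tool_pos: [0.5237, -0.0835, 0.1598]
tool_rot: [-21.7, 90.0, -21.6]
force: [0.3, 0.3, -6.2]
grip_width: 0.0489
t 47.38 pos [ 0.5237 -0.0835  0.1598] F [ 0.3  0.3 -6.2] w 48.9 q [47.0, 11.0, -45.0, 105.0, 8.0, 68.0, -0.0]
shift mm [ 2.8  0.2 -0.4] turn [0.002 0.001 0.   ]
time_s: 47.8
tool_pos: [0.5236, -0.0835, 0.1567]
tool_rot: [-22.8, 90.0, -22.7]
force: [0.1, -0.2, -5.6]
grip_width: 0.0493
t 47.8 pos [ 0.5236 -0.0835  0.1567] F [ 0.1 -0.2 -5.6] w 49.3 q [47.0, 11.0, -45.0, 105.0, 9.0, 67.0, -0.0]
shift mm [-0.3  0.2 -0.3] turn [0.002 0.    0.   ]
```

```bash

python3 -m pendant '[[40,[1,0,0],[0,0,0]],[40,[2,0,0],[0,0,0]],[40,[2,0,0],[0,0,0]],[40,[2,0,0],[0,0,0]],[40,[2,0,0],[0,0,0]]]'
python3 go.py 0.5233 -0.0833 0.157 0
```

```text
time_s: 48.22
tool_pos: [0.5239, -0.0835, 0.1565]
tool_rot: [-59.9, 89.9, -59.8]
force: [-3.3, -1.0, 6.2]
grip_width: 0.0495
t 48.22 pos [ 0.5239 -0.0835  0.1565] F [-3.3 -1.   6.2] w 49.5 q [47.0, 11.0, -45.0, 105.0, 9.0, 67.0, -1.0]
shift mm [-0.5  0.2 -0.6] turn [0.002 0.001 0.001]
```

Seated. Release, rise, back away, and check.

```bash

python3 -m pendant '[[60,[0,0,0],[0,0,0]],[76,[0,0,0],[0,0,0]],[76,[0,0,0],[0,0,0]],[76,[0,0,0],[0,0,0]],[76,[-15,0,0],[0,0,0]],[76,[-45,0,0],[0,0,0]],[76,[-80,0,0],[0,0,0]],[76,[-120,0,0],[0,0,0]],[76,[-160,0,0],[0,0,0]],[76,[-160,0,0],[0,0,0]]]'
python3 -m pendant '[[76,[0,-30,0],[0,0,0]],[76,[0,-60,0],[0,0,0]],[76,[0,-90,0],[0,0,0]],[76,[0,-100,0],[0,0,0]],[76,[0,-100,0],[0,0,0]],[76,[0,-100,0],[0,0,0]],[76,[0,-100,0],[0,0,0]],[76,[0,-100,0],[0,0,0]]]'
python3 go.py 0.5233 -0.0833 0.157 0
python3 - <<'E'
from h import *
c=optics.read_camera("wrist"); cv2.imwrite("pics/w9.png",c["image"]); W=cloud(c)
for n,p,zt in [("collet",(.522,-.082),.179),("drill",(.524,.002),.171),("side",(.527,.085),.19),("short",(.571,.043),.119)]:
    m=(np.hypot(W[...,0]-p[0],W[...,1]-p[1])<.03)&(np.abs(W[...,2]-zt)<.005); q=W[m]
    if len(q): print(n,len(q),cv2.minEnclosingCircle((q[:,:2]*1000).astype(np.float32)),np.median(q[:,2]))
c=optics.read_camera("scene"); cv2.imwrite("pics/s9.png",c["image"])
E
```

```text
time_s: 49.05
tool_pos: [0.5271, -0.0834, 0.3227]
tool_rot: [-16.3, 89.3, -16.1]
force: [1.6, 0.0, 1.2]
grip_width: 0.0756
time_s: 49.72
tool_pos: [0.5241, -0.1812, 0.3147]
tool_rot: [28.7, 90.0, 29.1]
force: [0.2, -0.1, 0.0]
grip_width: 0.0757
t 49.72 pos [ 0.5241 -0.1812  0.3147] F [ 0.2 -0.1  0. ] w 75.7 q [54.0, 8.0, -41.0, 89.0, 5.0, 85.0, 12.0]
shift mm [157.8  97.8  -0.3] turn [ 0.005  0.    -0.   ]
collet 2218 ((524.8368530273438, -83.85474395751953), 25.16230010986328) 0.17947256268284445
drill 221 ((526.8445434570312, -14.243988037109375), 15.816688537597656) 0.17210008287940726
```

View pics/w9.png

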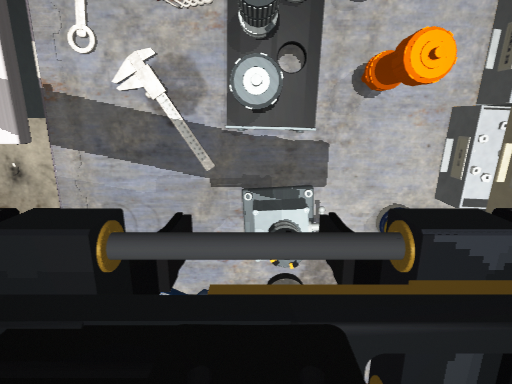

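View pics/s9.png

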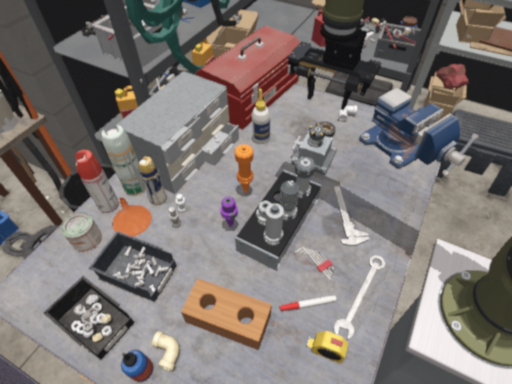

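```bash
python3 - <<'E'
from h import *
c=optics.read_camera("scene"); W=cloud(c)
m=(np.hypot(W[...,0]-.525,W[...,1])<.03)&(W[...,2]>.15); print("drill top",np.nanmax(W[m][:,2]))
m=(np.hypot(W[...,0]-.565,W[...,1]+.283)<.03)&(W[...,2]>.08); print("fm top",np.nanmax(W[m][:,2]))
o=telemetry.get_obs(); print(o["joint_velocities"].round(1),o["force"].round(1),env.sign_off())
E
```

```text
drill top 0.19125331839830628
fm top 0.12348051698480822
the job is handed in; nothing more can be done
[ 0.3  0.1  0.4 -0.1  0.2  0.   0. ] [ 0.  -1.   0.7] None
```

The face-mill holder is seated in the grey fixture. The collet chuck and drill chuck, the two long holders nearest it, are back in their original rack pockets. I handed the job in at about 50 s, with the gripper standing clear of everything.

I stood the collet chuck in the far hole of the wooden block and the drill chuck in the near hole. For the face mill I turned the jaws 90° so the gripper body would miss the orange look-alike. Then I put the drill chuck back first and the collet chuck after it.

Last checks:
- **Face mill:** the wrist camera put it within about 2 mm of the bore centre, with its top at 0.1186 m against 0.120 m expected. A final scene-camera maximum read 0.1235 m, about 3.5 mm high. I put that down to depth-edge noise and did not resolve it.
- **Collet chuck:** it is about 2 mm from where it started, with its nut top at 0.179 m as expected.
- **Drill chuck:** its top is at 0.191 m against 0.190 m expected. The final wrist view only partly showed it, so its position rests on the tool's release pose, about 1 mm off.
- **Side-lock holder and short chuck:** I never gripped or touched them. The final scene picture shows them in their pockets, but the last numeric check did not cover them.

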